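# Close out a slide scanner run: cassettes to tote, re-zero the detector trimmers

## Task

First move every finished slide cassette from the scanner's catch tray into the grey tote, each lying flat on the tote's floor with its fin up, none on top of another. Then take the yellow tuning tool from its black holder and, turning the screws only with the tool's blade and never with the gripper itself, set both slotted trimmers on the white amplifier so that their red pointers stand on the green marks. Last, hang the tool by its eye on the rack's peg, let go of it and leave the other things on the bench where they are.

Things in the scene. Friction and masses are not known exactly. Their poses are not given: they have to be found in the camera images.
- scanner: slide scanner with its catch tray, fixed. Origin: bench level (z = 0) below the middle of the catch tray. Tray 260 (x) x 220 (y) mm, floor top at 6 mm, rims 20 mm high all round; the scanner's body, 170 mm high, stands beyond y = -160 mm, from x = -110 to 230 mm
- cassette1: finished slide cassette: flat blue body 100 (x) x 56 (y) x 18 mm with a white upright grip fin on top, 50 (x) x 12 (y) mm, rising from 18 to 44 mm; 0.12 kg (varies); origin at the centre of the underside, z up. May be absent. Starts in the scanner's catch tray, underside 6 mm above the bench
- cassette2: finished slide cassette: flat blue body 100 (x) x 56 (y) x 18 mm with a white upright grip fin on top, 50 (x) x 12 (y) mm, rising from 18 to 44 mm; 0.12 kg (varies); origin at the centre of the underside, z up. May be absent. Starts in the scanner's catch tray, underside 6 mm above the bench
- cassette3: finished slide cassette: flat blue body 100 (x) x 56 (y) x 18 mm with a white upright grip fin on top, 50 (x) x 12 (y) mm, rising from 18 to 44 mm; 0.12 kg (varies); origin at the centre of the underside, z up. May be absent. Starts in the scanner's catch tray, underside 6 mm above the bench
- cassette4: finished slide cassette: flat blue body 100 (x) x 56 (y) x 18 mm with a white upright grip fin on top, 50 (x) x 12 (y) mm, rising from 18 to 44 mm; 0.12 kg (varies); origin at the centre of the underside, z up. May be absent. Starts in the scanner's catch tray, underside 6 mm above the bench
- tote: grey open tote, fixed, outside 280 (x) x 210 (y) x 55 mm high, walls and floor 5 mm thick; origin at the centre of the underside on the bench, z up
- amplifier: white detector amplifier box, fixed, 130 (x) x 180 (y) x 60 mm high, origin at the centre of the underside on the bench, z up; two trimmer screws on its top. Each has a green mark beside it on the +x side that covers about 0.12 rad either way
- trimmer_left (a joint): angle of the left (+y) trimmer screw (axis at amplifier x = 0, y = 43 mm), rad, positive counter-clockwise from above, range -1.7 to 1.7; 0: the red pointer on its rim is on the middle of the green mark, towards the amplifier's +x. Slot and pointer lie in the world at this angle plus the amplifier's yaw. Stays where left; turning takes 0.05 N m
- trimmer_right (a joint): angle of the right (-y) trimmer screw (axis at amplifier x = 0, y = -43 mm), rad, positive counter-clockwise from above, range -1.7 to 1.7; 0: the red pointer on its rim is on the middle of the green mark, towards the amplifier's +x. Slot and pointer lie in the world at this angle plus the amplifier's yaw. Stays where left; turning takes 0.05 N m
- trimmer_left_slot (a point): middle of the slot of the left (+y) trimmer screw, at the brass screw's top face, 74 mm above the bench. The slot is 7.5 mm wide, 10 mm deep, open at both ends, its walls 40 mm long; x along the slot towards the red pointer, z up; the screw head is 38 to 40 mm across
- trimmer_right_slot (a point): middle of the slot of the right (-y) trimmer screw, at the brass screw's top face, 74 mm above the bench. The slot is 7.5 mm wide, 10 mm deep, open at both ends, its walls 40 mm long; x along the slot towards the red pointer, z up; the screw head is 38 to 40 mm across
- holder: black holder block, fixed, 70 (x) x 56 (y) x 64 mm high, origin at the centre of the underside; the pocket in its top, 22 (x) x 16 (y) mm, goes right through and holds the tool
- tuning_tool: yellow plastic tool, 150 mm, 0.08 kg, upright in the holder, plate resting on its top. Origin at blade tip (starts 4 mm above bench), z to the top, symmetric. Sizes x by y over z, mm: white blade 16x3 over 0-5, 18x5 over 5-14; stem 18x12 over 14-60; eye plate 46x10 over 60-106; grip tab 24x12 over 106-150. Centre of mass near z = 60
- tool_eye (a point): centre of the round 24 mm hole in the tool's eye plate, 83 mm above the blade tip on the tool's axis; the hole runs along the tool's y
- rack: tool rack, fixed: a base plate, a 158 mm high slim post at x = 60 mm (53 to 67 mm) and on it one steel peg 8 mm in diameter that runs towards -x from the post to x = -40 mm. Origin on the bench straight under the point peg
- peg (a point): point on the peg's centre line, 150 mm above the bench, x pointing along the peg towards the post, level; the peg rises 10 degrees towards its free end at -x, so its centre line is 156 mm high at x = -36 mm and 142 mm high at x = 45 mm
- wash_bottle: bystander: white bottle, 170 mm high, 64 mm across, origin underneath
- amber_bottle: bystander: amber bottle, 120 mm high, 56 mm across, origin underneath
- objective: bystander: steel microscope objective, 45 mm high, 34 mm across, origin underneath
- lens_cap: bystander: black disc, 14 mm high, 40 mm across, origin underneath
- brass_disc: bystander: brass alignment disc, 16 mm high, 36 mm across, origin underneath
Not all that is in view belongs to the job. What is shaped like the cassette2 but turquoise is not meant.

How it is judged:
On the way, in this order (a step that is already met when the one before it is completed fails the run):
1. every cassette lies in the tote, flat, fin up, at rest (x of cassette1 in the frame of tote between -0.125 and 0.125 m and y of cassette1 in the frame of tote between -0.09 and 0.09 m and z of cassette1 in the frame of tote between -0.002 and 0.012 m and angle between each of cassette1, cassette2, cassette3, cassette4's own z axis and vertical below 0.15 rad and linear speed of each of cassette1, cassette2, cassette3, cassette4 below 0.03 m/s and x of cassette2 in the frame of tote between -0.125 and 0.125 m and y of cassette2 in the frame of tote between -0.09 and 0.09 m and z of cassette2 in the frame of tote between -0.002 and 0.012 m and x of cassette3 in the frame of tote between -0.125 and 0.125 m and y of cassette3 in the frame of tote between -0.09 and 0.09 m and z of cassette3 in the frame of tote between -0.002 and 0.012 m and x of cassette4 in the frame of tote between -0.125 and 0.125 m and y of cassette4 in the frame of tote between -0.09 and 0.09 m and z of cassette4 in the frame of tote between -0.002 and 0.012 m), for 0.2 s.
2. both trimmers stand with their pointers on the green marks (value of joint trimmer_left between -0.12 and 0.12 rad and value of joint trimmer_right between -0.12 and 0.12 rad), for 0.2 s.
3. the tool hangs by its eye on the peg, let go (x of tool_eye in the frame of rack between -0.034 and 0.05 m and y of tool_eye in the frame of rack between -0.009 and 0.009 m and z of tool_eye in the frame of rack between 0.125 and 0.156 m and contact force between tuning_tool and rack above 0.2 N and contact force between tuning_tool and the fingers below 0.05 N and angle between tuning_tool's own z axis and vertical below 0.3 rad and linear speed of tuning_tool below 0.03 m/s), for 0.3 s.
At the end, for the whole second after the job is handed in: All cassettes lie on the tote's floor, fin up within 0.15 rad and at rest; both trimmers are within 0.12 rad of their green marks; the tuning tool hangs at rest by its eye on the peg, upright within 0.3 rad, released (all of step 1 and all of step 2 and all of step 3); the robot touches nothing.
It fails at once if the gripper itself pushes on the amplifier or its screws (over 3 N) (contact force between the fingers and amplifier above 3 N).
It fails at once if a bystander is shifted by more than 40 mm (distance of any of wash_bottle, amber_bottle, objective, lens_cap, brass_disc from where it was at the start of the episode above 0.04 m).
Of cassette1, cassette2, cassette3, cassette4 only 2 to 4 are there at a start; the rules pass over those that are not, and their reading is None.
At some moment in a run one of cassette1, cassette2, cassette3, cassette4 may be knocked a few centimetres aside while the robot is not near it.
It also fails if it takes over 210 s, if anything falls off the work surface, if the arm or the gripper's body presses on something with over 40 N, if the wrist force passes 120 N, or if a joint passes its speed limit or range.

## Robot

A 6-joint arm with a two-finger parallel gripper is mounted at the origin on the work surface. World frame = base frame: x ahead of the robot, y to its left, z up, the work surface at z = 0. Lengths are in m, angles in rad, forces in N, time in s.
With the tool pointing down it reaches from about 0.25 to 0.775 m from the base axis. Payload 4 kg.
Tool frame: the origin (TCP) lies midway between the tips of the shut fingers; the grasp point (between the pads) lies 19 mm behind it; z points along the fingers, y is the line along which they close (so a half turn about z gives the same grasp; the last joint's range is limited). The gripper opens to 94 mm and grips with 3 to 60 N. Pads are 16 mm wide; open, the fingers measure 119 mm over their backs; the gripper's body (75 mm by 177 mm) begins 78 mm behind the grasp point.
Start: joints at [1.152, 0.087, 1.371, -0, 1.684, -0.103], TCP at [0.171, 0.523, 0.168] pointing down, gripper open.
Joint ranges: [-3.1, 3.1], [-0.76, 2.03], [0.27, 2.55], [-1.08, 4.22], [0.17, 2.65], [-2.57, 2.57]. Speed limits (rad/s): [2.79, 2.79, 3.14, 3.14, 3.14, 3.14].

## Interface

Orientations are given as [roll, pitch, yaw] about the fixed x, y, z axes, in that order (R = Rz(yaw) Ry(pitch) Rx(roll)).
In Python, from bench import get_obs, snapshot, close_job gives the robot as it stands. The module is installed in compiled form; this text tells all that it offers.
- The arm moves only by the tool drive_tool, never from a script. Its argument "commands" is a list of rows, each a list of 6 numbers: the shift along the tool's x, y, z in units of 0.04 m (1.0 is 0.04 m), then the turn, a rotation vector about the tool's x, y, z in units of 0.1 rad (1.0 is 0.1 rad). In form: [[dx, dy, dz, wx, wy, wz], ...]. A call has 1 to 20 rows; each row shifts and turns the commanded pose from where the row before left it, along the tool's axes as they then stand; what a row does not reach is not made up. A row lasts 1/8 s, in which the tool goes at most 62.5 mm and 10.7 degrees, less where a joint would pass 70% of its speed; a pose out of reach is approached as far as the arm can. A call with a number of a shift or a turn outside -1 to 1 is refused whole. A call with a gripper value outside its range is refused whole. "gripper" is the closure, from 0 (fully open) to 1 (shut), set as the call begins (left out, the last holds). The fingers move at their own pace and stop on an object; the grip force is fixed at half the most. Time passes only in rows, so rows that do not move let the fingers close. It gives the time, the measured TCP pose, the force, the opening and the grip force at its end, in the units of the state.
- get_obs(): the state, without advancing time (a new reading comes with each control period).
- snapshot(name): name is "scene" or "side" or "wrist"; returns a dict with "image" (384x512x3 uint8, blue, green, red), "range_z" (384x512 float32, m along the optical axis (not along the pixel's ray), 0 where there is no reading), "fx", "fy", "cx", "cy" (pixels), "rvec" (rotation vector, rad) and "tvec" (3), from world to camera coordinates, as OpenCV has them. Camera axes: x right, y down, z forward; pixel columns grow to the right and rows downward; lengths in m; the calibration is good to about 2 mm. A picture is of the moment at which its call begins.
- close_job(): hands the job in; it is judged then, once.
The state is a dict: "time": time; "joint_positions": joint angles; "qvel": joint speeds; "joint_torque": joint torques, N m; "tool_pos": TCP position; "ee_rot": TCP orientation; "wrist_force": force on the tool from outside, world axes, zero at the start; "wrist_torque": the same for the moment, N m; "width": finger opening in m; "finger_force": force on a finger pad.
Only numpy, scipy, OpenCV 4.12 (cv2) and the standard library are available. Lean on these libraries where they do the work, as an engineer would, in place of code of your own. Each camera call takes 0.05 s, during which the arm holds its last target. There are 200 camera calls.

## Working session

There is one attempt and no reset: what is moved stays moved. The work goes in short steps, Python scripts to look and compute and a tool call to move; the robot and the scene stay as the last step left them, time stands still between calls to the robot, and variables do not carry over. Pictures are saved under pics/ and viewed, at most 15 in all, crops included, and the job is handed in when it is done.

Besides the shell and the picture viewer there is one more tool, called after "Request:" by a JSON object that holds its "api" and its "payload". drive_tool: Moves the arm, as the interface text tells. Its arguments: {"type":"object","properties":{"commands":{"type":"array"},"gripper":{"type":"number"}},"required":["commands"]}

```bash
mkdir -p pics
cat > h.py <<'E'
import numpy as np, cv2
from bench import get_obs, snapshot, close_job
def snap(n, f=None):
    s=snapshot(n); s['R']=cv2.Rodrigues(np.array(s['rvec'],float))[0]; s['t']=np.array(s['tvec'],float).ravel()
    if f: cv2.imwrite('pics/'+f,s['image'])
    return s
def cloud(s):
    z=s['range_z'].astype(float); v,u=np.mgrid[0:z.shape[0],0:z.shape[1]]
    P=np.stack([(u-s['cx'])/s['fx']*z,(v-s['cy'])/s['fy']*z,z],-1)
    W=(P-s['t'])@s['R']; W[z<=0]=np.nan
    return W
def ray(s,u,v,h):
    d=s['R'].T@np.array([(u-s['cx'])/s['fx'],(v-s['cy'])/s['fy'],1.]); c=-s['R'].T@s['t']
    return c+d*(h-c[2])/d[2]
def proj(s,p):
    q=s['R']@np.array(p)+s['t']; return q[0]/q[2]*s['fx']+s['cx'],q[1]/q[2]*s['fy']+s['cy']
E
python3 - <<'E'
from h import *
for n in ['scene','side','wrist']:
    s=snap(n,n+'0.png'); print(n,-s['R'].T@s['t'],s['R'][2],s['fx'])
    np.savez('/tmp/'+n+'.npz',**s)
o=get_obs(); print(o['time'],o['tool_pos'],o['ee_rot'],o['width'])
E
```

```text
scene [1.13880364 0.40899475 0.7966771 ] [-0.61216123 -0.42923763 -0.66408861] 359.0340276037249
side [ 0.10200214 -0.79066716  0.5950207 ] [ 0.39508068  0.77562985 -0.49224952] 349.41088848182767
wrist [0.09940181 0.54626153 0.38447777] [ 0.2445075  -0.08164862 -0.9662037 ] 306.13769779230034
0.15 [0.17063073 0.52235941 0.16717742] [-3.13990644e+00 -1.46304928e-04  2.82578755e+00] 0.09380104715094227
```

View pics/scene0.png

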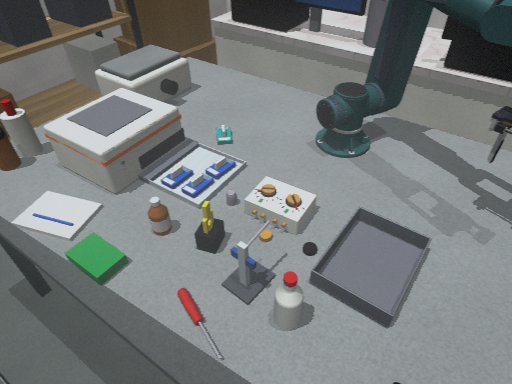

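View pics/side0.png

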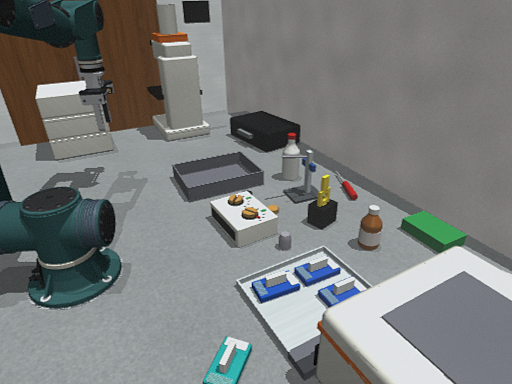

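The scene view shows three blue cassettes in the tray at about (177,177), (198,185) and (221,167). The amplifier is at (281,204), holder and tool at (209,230), rack at (245,265), and tote at (372,262). The turquoise decoy is at (224,135), outside the tray. Next I'll measure positions with masks and the range image.

```bash
cat >> h.py <<'E'
def hsv(s): return cv2.cvtColor(s['image'],cv2.COLOR_BGR2HSV)
def blobs(m,a=15):
    n,l,st,c=cv2.connectedComponentsWithStats(m.astype(np.uint8)); return [l==i for i in range(1,n) if st[i,4]>=a]
def rect(P):
    (c,sz,an)=cv2.minAreaRect(P[:,:2].astype(np.float32)*1000); 
    if sz[0]<sz[1]: sz=sz[::-1]; an+=90
    return np.round(c,1),np.round(sz,1),round((an+90)%180-90,1)
E
python3 - <<'E'
from h import *
for n in ['scene','side']:
    s=dict(np.load('/tmp/'+n+'.npz')); W=cloud(s); H=hsv(s); h,sa,v=H[...,0],H[...,1],H[...,2]
    print(n)
    z=W[...,2]
    for name,m in dict(blue=(h>105)&(h<130)&(sa>120)&(z<.04)&(z>.01),fin=(z>.042)&(z<.056)&(sa<60)&(v>120)&(W[...,1]<-.0),yellow=(h>20)&(h<35)&(sa>120)&(z>.05),green=(h>40)&(h<80)&(sa>80)&(z>.05)&(z<.08),red=((h<8)|(h>172))&(sa>120)&(z>.065)&(z<.09),amptop=(z>.055)&(z<.066)&(sa<50),tote=(z>.048)&(z<.062)&(W[...,1]>.1),scrw=(z>.069)&(z<.08)&(sa>60)).items():
        for b in blobs(m,5 if name in('green','red') else 30):
            P=W[b]; P=P[(abs(P[:,0])<.9)&(abs(P[:,1])<.75)]
            if len(P)<4: continue
            ys,xs=np.nonzero(b)
            print(name,b.sum(),(int(xs.mean()),int(ys.mean())),P.mean(0).round(3),'zmax',P[:,2].max().round(3),rect(P))
E
```

```text
scene
blue 115 (220, 168) [ 0.42  -0.264  0.025] zmax 0.029 (array([ 412.3, -275.6]), array([95.1, 53.7]), -4.3)
blue 139 (176, 178) [ 0.543 -0.353  0.025] zmax 0.029 (array([ 534.5, -365.5]), array([97.7, 55.7]), -0.8)
blue 147 (197, 186) [ 0.536 -0.267  0.025] zmax 0.036 (array([ 527.2, -278.7]), array([97.7, 55.3]), -0.1)
blue 86 (52, 218) [ 0.883 -0.517  0.021] zmax 0.024 (array([ 883.9, -518.9]), array([113.7,   6.4]), -73.3)
fin 387 (291, 64) [-0.428 -0.405  0.049] zmax 0.056 (array([-427.3, -423. ]), array([650.5,  21.5]), -89.9)
fin 141 (85, 171) [ 0.708 -0.603  0.049] zmax 0.056 (array([ 708.3, -614.1]), array([269.5,   5. ]), -87.4)
fin 41 (218, 160) [ 0.412 -0.276  0.051] zmax 0.054 (array([ 410. , -276.1]), array([49.3, 14.7]), -0.8)
fin 45 (174, 169) [ 0.534 -0.366  0.051] zmax 0.055 (array([ 532.3, -368. ]), array([50., 15.]), 5.5)
fin 49 (195, 177) [ 0.527 -0.279  0.05 ] zmax 0.054 (array([ 525.8, -280.1]), array([48.9, 12.8]), -2.3)
fin 43 (230, 192) [ 0.516 -0.145  0.046] zmax 0.05 (array([ 515.1, -146. ]), array([24.3, 23.3]), 10.9)
fin 82 (255, 206) [ 0.526 -0.041 
[... 4843 characters left out ...]
.741 0.187 0.055] zmax 0.062 (array([743. , 189.1]), array([58.9, 26.1]), -28.1)
scrw 33 (232, 197) [0.446 0.049 0.073] zmax 0.075 (array([446.2,  50.2]), array([36.9, 13.9]), 47.8)
scrw 37 (238, 198) [0.461 0.035 0.072] zmax 0.075 (array([463.7,  37.9]), array([41.1, 14.7]), 48.0)
scrw 44 (323, 200) [ 0.673 -0.096  0.075] zmax 0.08 (array([675.1, -93.6]), array([47.4, 10.9]), 18.1)
scrw 98 (249, 211) [ 0.459 -0.043  0.072] zmax 0.075 (array([459. , -41.5]), array([42.7, 39.5]), 76.3)
scrw 99 (370, 225) [ 0.703 -0.258  0.075] zmax 0.08 (array([ 705. , -254.4]), array([52.5, 26.4]), -56.9)
scrw 84 (74, 264) [ 0.01  -0.053  0.072] zmax 0.076 (array([  9.5, -48.6]), array([105.9,  31.7]), 10.2)
```

Run:
```python
from h import *
A=[]
for n in ['scene','side']:
    s=dict(np.load('/tmp/'+n+'.npz')); W=cloud(s); H=hsv(s); z=W[...,2]; X,Y=W[...,0],W[...,1]
    print(n)
    m=(z>.15)&(z<.19)&(X>.2)&(X<.8)&(Y<-.38); P=W[m]; print('scanner body top',m.sum(),P.max(0),P.min(0),rect(P))
    m=(z>.015)&(z<.024)&(X>.3)&(X<.75)&(Y<-.12)&(Y>-.5)&(H[...,1]<90); P=W[m]; print('rim', m.sum(),P.max(0),P.min(0),rect(P))
    m=(z>.125)&(X>.55)&(X<.75)&(Y>-.05)&(Y<.17); 
    for b in blobs(m,6): print('rack',b.sum(),W[b].mean(0).round(3),rect(W[b])); A=W[b]
    m=(z>.004)&(z<.022)&(X>.55)&(X<.8)&(Y>-.05)&(Y<.17); print('base',m.sum(),rect(W[m]))
    m=(z>.12)&(X>.6)&(X<.75)&(Y>-.15)&(Y<-.05); P=W[m]; print('tab',m.sum(),P.mean(0),P[:,2].max(),rect(P))
    m=(z>.18)&(z<.4)&(X>.3)&(X<.8)&(abs(Y)<.5);
    im=s['image']
s=dict(np.load('/tmp/scene.npz')); im=s['image']
a=cv2.resize(im[140:300,140:330],None,fx=4,fy=4,interpolation=cv2.INTER_CUBIC)[:600]
cv2.imwrite('pics/crop1.png',a)
```

```text
scene
scanner body top 7030 [ 0.76209313 -0.47617948  0.18998192] [ 0.20029187 -1.6623872   0.15001902] (array([  481.2, -1069.3]), array([1186.2,  561.8]), -90.0)
rim 1223 [ 0.74788811 -0.12930007  0.02399658] [ 0.33464244 -0.49730491  0.01501728] (array([ 541. , -313.1]), array([413.3, 367.3]), -0.2)
rack 258 [0.712 0.074 0.15 ] (array([689.1,  73.7]), array([106.8,  21.8]), -3.1)
base 1411 (array([674.2,  59.3]), array([250.4, 218.6]), -0.6)
tab 105 [ 0.67932767 -0.08927959  0.14268462] 0.15760226227881396 (array([677.1, -91.4]), array([26.6, 14. ]), 15.0)
side
scanner body top 19095 [ 0.7043684  -0.48127859  0.17523104] [ 0.36297696 -0.70017479  0.15002285] (array([ 535.6, -592.2]), array([339.8, 213. ]), 2.2)
rim 1651 [ 0.73021744 -0.12008578  0.02399822] [ 0.33435008 -0.498231    0.0150289 ] (array([ 501.5, -285.3]), array([462. , 264.2]), 25.8)
rack 123 [0.71  0.069 0.146] (array([689.9,  77.8]), array([108. ,  27.3]), -9.7)
base 471 (array([666.5,  88.3]), array([222.5, 155.5]), 2.3)
tab 93 [ 0.67219768 -0.09690416  0.13927749] 0.15443179934868634 (array([674.7, -93.7]), array([28.2, 13.4]), 16.7)
```

View pics/crop1.png

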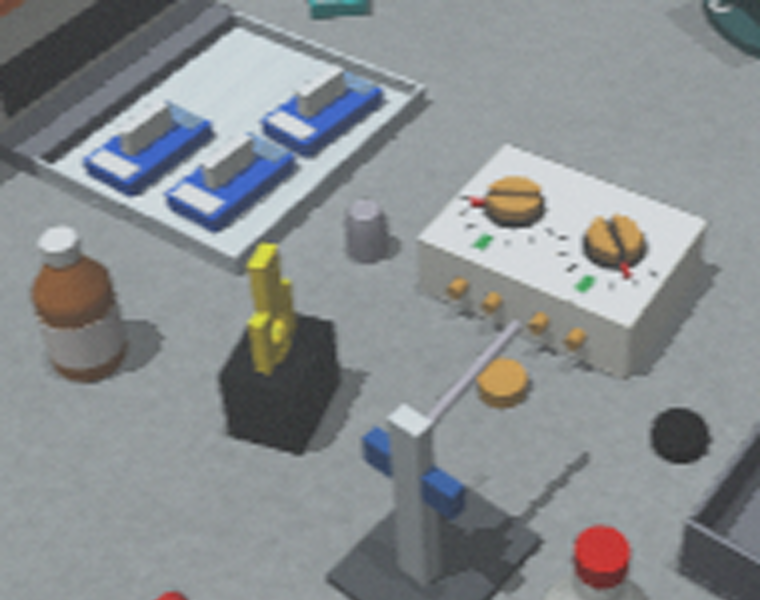

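Request:
{"api": "drive_tool", "payload": {"commands": [[0, 0, 0, 0, 0, -0.8], [0, 0, 0, 0, 0, -0.8], [0, 0, 0, 0, 0, -0.8], [0, 0, 0, 0, 0, -0.76], [-1, -1, 0, 0, 0, 0], [-1, -1, 0, 0, 0, 0], [-1, -1, 0, 0, 0, 0], [-1, -1, 0, 0, 0, 0], [-1, -1, 0, 0, 0, 0], [-1, -1, 0, 0, 0, 0], [-0.5, -1, 0, 0, 0, 0], [0, -1, 0, 0, 0, 0], [0, -1, 0, 0, 0, 0], [0, -1, 0, 0, 0, 0], [0, -1, 0, 0, 0, 0], [0, -1, 0, 0, 0, 0], [0, -1, 0, 0, 0, 0], [0, -1, 0, 0, 0, 0], [0, -1, 0, 0, 0, 0], [0, 0, 0, 0, 0, 0]], "gripper": 0.4}}

```text
time: 2.65
tool_pos: [0.4305, -0.079, 0.1676]
ee_rot: [3.142, -0.001, 3.137]
wrist_force: [-0.1, 0.6, -0.0]
width: 0.0566
finger_force: 0.0
```

The crop shows both trimmers: the left pointer is turned towards +y and the right pointer towards -y. The tool stands in its holder, and the peg runs roughly along world x. Next: go above the first cassette and check it from close by.

Request:
{"api": "drive_tool", "payload": {"commands": [[0.1, -1, 0, 0, 0, 0.2], [0.1, -1, 0, 0, 0, 0.2], [0.1, -1, 0, 0, 0, 0.2], [0.1, -1, 0, 0, 0, 0], [0.15, -0.95, 0, 0, 0, 0], [0, 0, 0, 0, 0, 0]]}}

```text
time: 3.4
tool_pos: [0.4017, -0.2747, 0.1674]
ee_rot: [3.14, -0.001, 3.079]
wrist_force: [-0.3, 0.4, -1.0]
width: 0.0563
finger_force: 0.0
```

```bash
cat > fins.py <<'E'
from h import *
s=snap('wrist','w1.png'); W=cloud(s); H=hsv(s); z=W[...,2]; v=H[...,2]
m=(z>.043)&(z<.058)&(W[...,1]<-.15)&(W[...,1]>-.47)&(W[...,0]<.7)&(H[...,1]<60)
for b in blobs(m,60): print('fin',b.sum(),W[b].mean(0).round(4),rect(W[b]))
o=get_obs(); print(o['time'],o['tool_pos'],o['ee_rot'])
E
python3 fins.py
```

```text
fin 602 [ 0.2339 -0.4022  0.0445] (array([ 233.8, -402.4]), array([49.8, 11.8]), 43.2)
fin 466 [ 0.4059 -0.2754  0.0503] (array([ 406.8, -275.5]), array([50. , 11.5]), -3.4)
fin 82 [ 0.5098 -0.1536  0.0452] (array([ 510.3, -154.2]), array([18.8,  7.8]), -2.3)
fin 359 [ 0.5195 -0.2785  0.0502] (array([ 521. , -278.5]), array([49.9, 11.5]), -0.9)
3.45 [ 0.40203117 -0.27347431  0.16757047] [ 3.13980318e+00 -4.94353959e-04  3.08095692e+00]
```

View pics/w1.png

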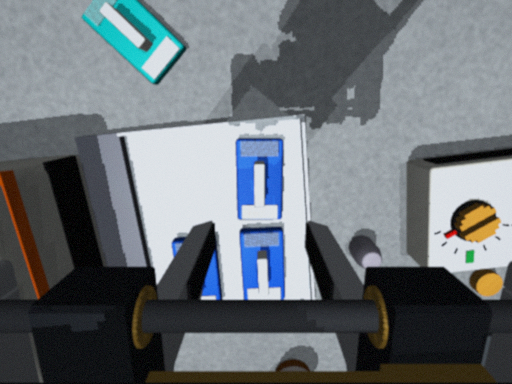

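The wrist view shows cassette A's fin at (260,185), straight in the grasp line, B's at (264,270), and the right trimmer at (475,222). Descend and grasp A.

Request:
{"api": "drive_tool", "payload": {"commands": [[-0.12, -0.05, 0.9, 0, 0, 0], [0, 0, 0.9, 0, 0, 0], [0, 0, 0.9, 0, 0, 0], [0, 0, 0.5, 0, 0, 0], [0, 0, 0.22, 0, 0, 0], [0, 0, 0, 0, 0, 0]]}}

```text
time: 4.2
tool_pos: [0.407, -0.2752, 0.0312]
ee_rot: [3.141, -0.0, 3.083]
wrist_force: [0.3, -0.3, 0.9]
width: 0.0564
finger_force: 0.0
```

Request:
{"api": "drive_tool", "payload": {"commands": [[0, 0, 0, 0, 0, 0], [0, 0, 0, 0, 0, 0], [0, 0, 0, 0, 0, 0], [0, 0, 0, 0, 0, 0], [0, 0, 0, 0, 0, 0]], "gripper": 1}}

```text
time: 4.82
tool_pos: [0.4066, -0.2764, 0.0313]
ee_rot: [3.141, 0.0, 3.082]
wrist_force: [-0.6, 0.3, -0.3]
width: 0.0095
finger_force: 0.0
```

Request:
{"api": "drive_tool", "payload": {"commands": [[0, 0, 0, 0, 0, 0], [0, 0, 0, 0, 0, 0]]}}

```text
time: 5.08
tool_pos: [0.4066, -0.2764, 0.0312]
ee_rot: [3.141, -0.0, 3.082]
wrist_force: [-0.1, 0.2, 0.1]
width: 0.0005
finger_force: 0.0
```

Run:
```python
from h import *
s=snap('wrist','w2.png'); side=snap('side'); 
W=cloud(s)
o=get_obs(); print(o['width'],o['finger_force'],o['wrist_force'])
W=cloud(side);H=hsv(side)
m=(H[...,0]>105)&(H[...,0]<130)&(H[...,1]>120)&(W[...,2]<.04)&(W[...,2]>.01)
for b in blobs(m,60): print(rect(W[b]),W[b].mean(0))
```

```text
0.0003136441822224847 0.0 [0.02909586 0.29226287 0.00336636]
(array([ 520.1, -280.4]), array([97.3, 57.8]), -1.3) [ 0.51203872 -0.29385293  0.02050361]
(array([ 406.5, -277.2]), array([96.9, 58.1]), -2.9) [ 0.39962203 -0.29313252  0.0203958 ]
(array([ 519.6, -364.1]), array([80.5, 50.7]), 0.8) [ 0.51262854 -0.37056366  0.02193183]
```

View pics/w2.png

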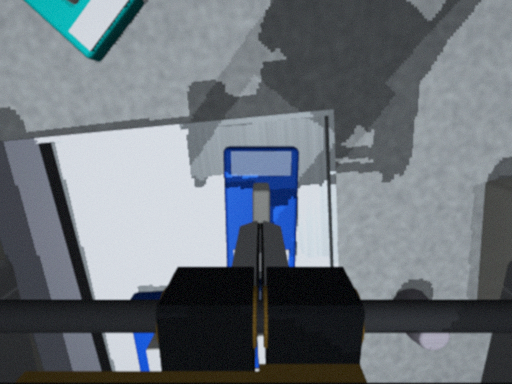

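The wrist view shows the fingers shut completely at (262,250), with the fin at (260,200) still in place, so the grasp missed. I need the side camera to see why.

Run:
```python
from h import *
s=snap('side'); W=cloud(s)
u,v=map(int,proj(s,[.407,-.276,.03])); print(u,v)
for n,p in dict(tip=[.407,-.276,.031],fintop=[.407,-.276,.05]).items(): print(n,proj(s,p))
a=cv2.resize(s['image'][v-100:v+50,u-100:u+100],None,fx=4,fy=4,interpolation=cv2.INTER_CUBIC); cv2.imwrite('pics/s2.png',a)
Z=W[...,2]; m=(abs(W[...,0]-.407)<.03)&(abs(W[...,1]+.276)<.03)&(Z>.06)&(Z<.12)
print(W[m].min(0),W[m].max(0),rect(W[m]))
s2=snap('scene'); u,v=map(int,proj(s2,[.407,-.276,.03])); print(u,v)
b=cv2.resize(s2['image'][v-75:v+40,u-80:u+80],None,fx=5,fy=5,interpolation=cv2.INTER_CUBIC); cv2.imwrite('pics/s3.png',b)
```

```text
274 280
tip (np.float64(274.9905443614227), np.float64(280.4133197023803))
fintop (np.float64(275.10014002817934), np.float64(274.10247559357293))
[ 0.39694804 -0.29188196  0.07097363] [ 0.41683287 -0.26502631  0.11977048] (array([ 401.8, -281.9]), array([29.9, 16.5]), -53.9)
220 164
```

View pics/s2.png

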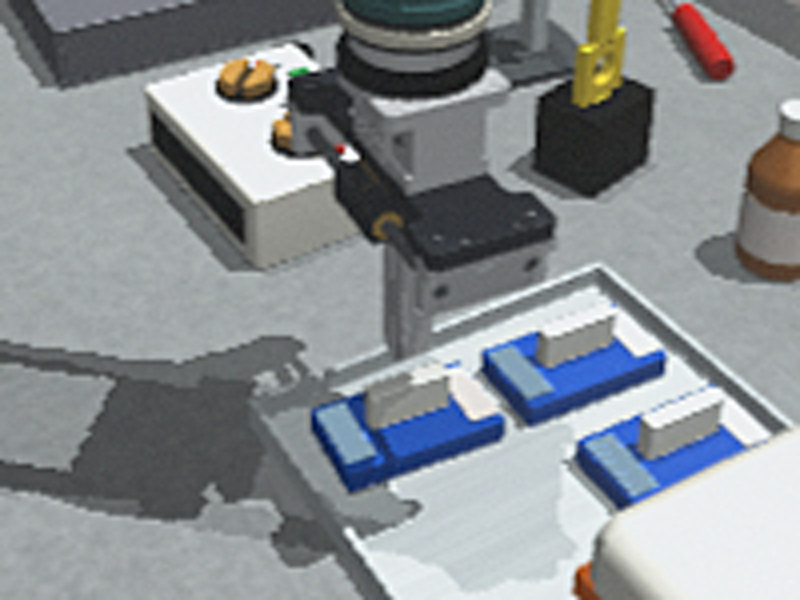

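Run:
```python
from h import *
for n in ['wrist','side','scene']:
    s=snap(n); W=cloud(s); Z=W[...,2]
    m=(abs(W[...,0]-.407)<.04)&(abs(W[...,1]+.276)<.03)&(Z>.053)&(Z<.14)
    P=W[m]; print(n,m.sum(),P.min(0),P.max(0))
    for lo in np.arange(.054,.1,.006):
        Q=P[(P[:,2]>lo)&(P[:,2]<lo+.006)]
        if len(Q): print(round(lo,3),len(Q),Q.mean(0).round(4),np.ptp(Q,0).round(3))
print(get_obs()['joint_positions'])
```

```text
wrist 2387 [ 0.39540758 -0.28834822  0.06840613] [ 0.41403928 -0.26311976  0.13988089]
0.066 24 [ 0.3973 -0.2761  0.0707] [0.002 0.01  0.004]
0.072 101 [ 0.3971 -0.2757  0.0754] [0.003 0.023 0.006]
0.078 156 [ 0.397  -0.2756  0.0812] [0.003 0.024 0.006]
0.084 170 [ 0.397  -0.2758  0.087 ] [0.003 0.024 0.006]
0.09 195 [ 0.397  -0.2755  0.093 ] [0.003 0.024 0.006]
0.096 220 [ 0.397  -0.2759  0.0992] [0.003 0.024 0.006]
side 237 [ 0.39637123 -0.29170879  0.07029588] [ 0.41716073 -0.26431823  0.13993676]
0.066 2 [ 0.3986 -0.2785  0.0705] [0.001 0.006 0.   ]
0.072 14 [ 0.4009 -0.2778  0.0758] [0.02  0.024 0.005]
0.078 27 [ 0.4045 -0.2855  0.0813] [0.018 0.026 0.006]
0.084 24 [ 0.4036 -0.2832  0.087 ] [0.019 0.026 0.005]
0.09 29 [ 0.4033 -0.2837  0.093 ] [0.019 0.026 0.006]
0.096 29 [ 0.4033 -0.285   0.0989] [0.019 0.025 0.006]
scene 149 [ 0.39944477 -0.29318587  0.05303617] [ 0.42055156 -0.26388738  0.13998986]
0.072 4 [ 0.4169 -0.2822  0.0752] [0.001 0.008 0.004]
0.078 10 [ 0.4149 -0.2744  0.081 ] [0.014 0.025 0.005]
0.084 16 [ 0.4145 -0.2738  0.087 ] [0.018 0.023 0.005]
0.09 12 [ 0.4136 -0.2752  0.0933] [0.018 0.024 0.006]
0.096 15 [ 0.4129 -0.2717  0.0992] [0.019 0.024 0.006]
[-7.12436863e-01  2.72102913e-02  1.71016885e+00  9.11941586e-05
  1.40430798e+00 -2.22344995e+00]
```

View pics/s3.png

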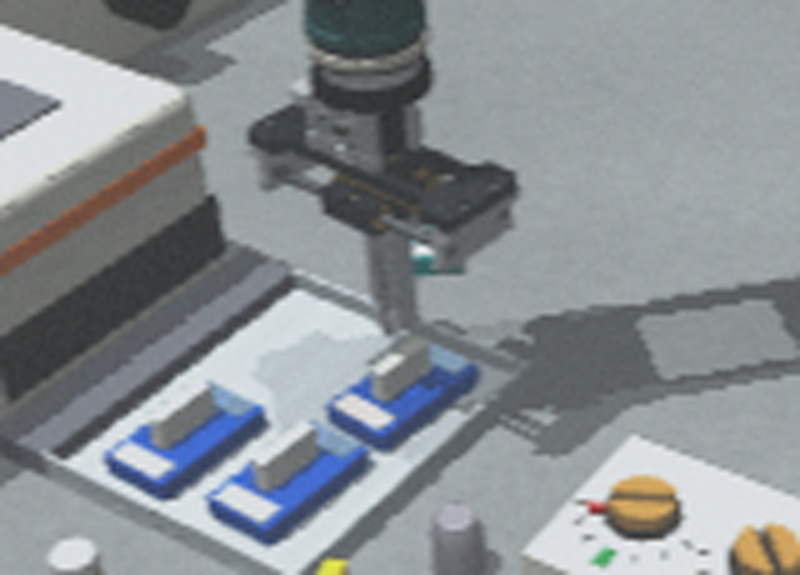

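All three cameras agree that the real fingertips sit at z ≈ 0.070 while the reported TCP is at 0.031. The tips are therefore about 39 mm above the reported point, so the fingers closed above the fin. I'll reopen, go 40 mm lower while watching the force, and close again.

Request:
{"api": "drive_tool", "payload": {"commands": [[0, 0, 0, 0, 0, 0], [0, 0, 0, 0, 0, 0], [0, 0, 0, 0, 0, 0], [0, 0, 0, 0, 0, 0], [0, 0, 0.3, 0, 0, 0], [0, 0, 0.3, 0, 0, 0], [0, 0, 0.3, 0, 0, 0], [0, 0, 0.1, 0, 0, 0], [0, 0, 0, 0, 0, 0]], "gripper": 0.4}}

```text
time: 6.55
tool_pos: [0.4063, -0.2762, -0.0093]
ee_rot: [3.141, -0.001, 3.082]
wrist_force: [1.2, 1.0, -0.1]
width: 0.0563
finger_force: 0.0
```

Request:
{"api": "drive_tool", "payload": {"commands": [[0, 0, 0, 0, 0, 0], [0, 0, 0, 0, 0, 0], [0, 0, 0, 0, 0, 0], [0, 0, 0, 0, 0, 0], [0, 0, 0, 0, 0, 0], [0, 0, 0, 0, 0, 0], [0, 0, 0, 0, 0, 0]], "gripper": 1}}

```text
time: 7.42
tool_pos: [0.4067, -0.2763, -0.0087]
ee_rot: [3.141, 0.0, 3.082]
wrist_force: [-0.0, -0.0, 0.8]
width: 0.0121
finger_force: 30.0
```

Grasped: width 12 mm, force 30 N. Carry it to the tote.

Request:
{"api": "drive_tool", "payload": {"commands": [[0, 0, -0.7, 0, 0, 0], [0, 0, -1, 0, 0, -0.33], [0, 0, -1, 0, 0, 0], [-0.02, 1, 0, 0, 0, 0], [-0.02, 1, 0, 0, 0, 0], [-0.02, 1, 0, 0, 0, 0], [-0.02, 1, 0, 0, 0, 0], [-0.02, 1, 0, 0, 0, 0], [-0.02, 1, 0, 0, 0, 0], [-0.02, 1, 0, 0, 0, 0], [-0.02, 1, 0, 0, 0, 0], [-0.02, 1, 0, 0, 0, 0], [-0.02, 1, 0, 0, 0, 0], [-0.02, 1, 0, 0, 0, 0], [-0.02, 1, 0, 0, 0, 0], [-0.02, 1, 0, 0, 0, 0], [-0.02, 1, 0, 0, 0, 0], [-0.02, 1, 0, 0, 0, 0], [-0.02, 1, 0, 0, 0, 0], [0, 0, 0, 0, 0, 0]]}}

```text
time: 9.93
tool_pos: [0.4359, 0.3649, 0.0982]
ee_rot: [-3.141, -0.001, 3.118]
wrist_force: [-0.9, -0.2, -1.1]
width: 0.0118
finger_force: 30.0
```

Request:
{"api": "drive_tool", "payload": {"commands": [[0, -0.05, 0.8, 0, 0, 0], [0, 0, 0.8, 0, 0, 0], [0, 0, 0.6, 0, 0, 0], [0, 0, 0.3, 0, 0, 0], [0, 0, 0.2, 0, 0, 0], [0, 0, 0, 0, 0, 0]]}}

```text
time: 10.68
tool_pos: [0.4369, 0.361, -0.0082]
ee_rot: [3.141, 0.001, 3.115]
wrist_force: [-0.6, -0.1, -0.9]
width: 0.0118
finger_force: 30.0
```

Request:
{"api": "drive_tool", "payload": {"commands": [[0, 0, 0, 0, 0, 0], [0, 0, 0, 0, 0, 0], [0, 0, 0, 0, 0, 0], [0, 0, 0, 0, 0, 0], [0, 0, -0.6, 0, 0, 0], [0, 0, -1, 0, 0, 0], [0, 0, -1, 0, 0, 0]], "gripper": 0.6}}

```text
time: 11.55
tool_pos: [0.4362, 0.3608, 0.0961]
ee_rot: [-3.141, -0.001, 3.115]
wrist_force: [0.3, -0.6, 0.0]
width: 0.0377
finger_force: 0.0
```

Request:
{"api": "drive_tool", "payload": {"commands": [[-0.155, -0.995, 0, 0, 0, 0], [-0.155, -0.995, 0, 0, 0, 0], [-0.155, -0.995, 0, 0, 0, 0], [-0.155, -0.995, 0, 0, 0, 0], [-0.155, -0.995, 0, 0, 0, 0], [-0.155, -0.995, 0, 0, 0, 0], [-0.155, -0.995, 0, 0, 0, 0], [-0.155, -0.995, 0, 0, 0, 0], [-0.155, -0.995, 0, 0, 0, 0], [-0.155, -0.995, 0, 0, 0, 0], [-0.155, -0.995, 0, 0, 0, 0], [-0.155, -0.995, 0, 0, 0, 0], [-0.155, -0.995, 0, 0, 0, 0], [-0.155, -0.995, 0, 0, 0, 0], [-0.155, -0.995, 0, 0, 0, 0], [-0.155, -0.995, 0, 0, 0, 0], [0, 0, 0, 0, 0, 0]]}}

```text
time: 13.68
tool_pos: [0.5183, -0.2806, 0.0947]
ee_rot: [-3.142, -0.001, 3.111]
wrist_force: [-0.3, 0.4, -0.2]
width: 0.0376
finger_force: 0.0
```

```bash
cat > chk.py <<'E'
from h import *
o=get_obs(); print(o['time'],o['tool_pos'].round(4) if hasattr(o['tool_pos'],'round') else o['tool_pos'],o['ee_rot'][2])
for n in ['scene','side','wrist']:
    s=snap(n); W=cloud(s); H=hsv(s); z=W[...,2]
    m=(H[...,0]>105)&(H[...,0]<130)&(H[...,1]>120)&(z<.04)&(z>.008)&(W[...,0]<.7)
    for b in blobs(m,40): print(n,'body',b.sum(),rect(W[b]))
    m=(z>.042)&(z<.058)&(W[...,0]<.7)&(W[...,0]>.3)&(abs(W[...,1])<.43)&(H[...,1]<70)&(H[...,2]>100)
    for b in blobs(m,25):
        r=rect(W[b])
        if 40<r[1][0]<55 and r[1][1]<18: print(n,'fin',b.sum(),r,W[b][:,2].mean().round(4))
E
python3 chk.py
```

```text
13.675 [ 0.5183 -0.2806  0.0947] 3.11136957455555
scene body 133 (array([ 533.6, -364.3]), array([98.9, 52.1]), -0.4)
scene body 141 (array([ 528.5, -278.4]), array([95.3, 53.9]), -1.3)
scene body 415 (array([442. , 360.1]), array([99.4, 54.9]), -1.9)
scene fin 62 (array([ 532.5, -367.1]), array([51.6, 13.8]), 1.4) 0.0489
scene fin 63 (array([ 525.5, -278.6]), array([51.1, 16.9]), 1.2) 0.0493
scene fin 74 (array([440.9, 359.9]), array([49.9, 10.8]), -1.4) 0.0493
scene fin 28 (array([636.6, 266.8]), array([40.3,  6.6]), -88.7) 0.056
side body 160 (array([424. , 349.5]), array([103. ,  78.8]), -51.0)
side body 431 (array([ 520.7, -280.7]), array([96. , 56.6]), -0.7)
side body 297 (array([ 519.7, -364.4]), array([80.7, 50.9]), 0.9)
side fin 35 (array([439.1, 357.9]), array([50. , 17.1]), -0.7) 0.0457
side fin 104 (array([ 523.7, -280.7]), array([50.7, 13.2]), -2.2) 0.0476
side fin 126 (array([ 529.6, -367.4]), array([50.2, 13.3]), -1.2) 0.0477
wrist body 3102 (array([ 521.5, -278.1]), array([99.1, 55. ]), -1.0)
wrist body 2890 (array([ 528.4, -364.9]), array([99.1, 54.8]), -0.2)
wrist fin 679 (array([ 521.6, -278.3]), array([49., 11.]), -1.7) 0.0504
wrist fin 682 (array([ 528.9, -365.4]), array([48.9, 12.3]), -0.9) 0.0503
```

Request:
{"api": "drive_tool", "payload": {"commands": [[-0.08, 0.06, 0.6, 0, 0, -0.1], [0, 0, 0.8, 0, 0, 0], [0, 0, 0.7, 0, 0, 0], [0, 0, 0.3, 0, 0, 0], [0, 0, 0.19, 0, 0, 0], [0, 0, 0, 0, 0, 0]]}}

```text
time: 14.58
tool_pos: [0.5222, -0.2757, -0.0079]
ee_rot: [-3.141, 0.001, 3.125]
wrist_force: [-0.1, -0.5, -1.0]
width: 0.0375
finger_force: 0.0
```

Request:
{"api": "drive_tool", "payload": {"commands": [[0, 0, 0, 0, 0, 0], [0, 0, 0, 0, 0, 0], [0, 0, 0, 0, 0, 0], [0, 0, 0, 0, 0, 0]], "gripper": 1}}

```text
time: 15.08
tool_pos: [0.5223, -0.2764, -0.0076]
ee_rot: [-3.141, 0.001, 3.125]
wrist_force: [-0.4, -0.8, 1.6]
width: 0.0115
finger_force: 30.0
```

Request:
{"api": "drive_tool", "payload": {"commands": [[0, 0, -0.7, 0, 0, 0], [0, 0, -1, 0, 0, 0.1], [0, 0, -1, 0, 0, 0], [0.179, 0.96, 0, 0, 0, 0], [0.179, 0.96, 0, 0, 0, 0], [0.179, 0.96, 0, 0, 0, 0], [0.179, 0.96, 0, 0, 0, 0], [0.179, 0.96, 0, 0, 0, 0], [0.179, 0.96, 0, 0, 0, 0], [0.179, 0.96, 0, 0, 0, 0], [0.179, 0.96, 0, 0, 0, 0], [0.179, 0.96, 0, 0, 0, 0], [0.179, 0.96, 0, 0, 0, 0], [0.179, 0.96, 0, 0, 0, 0], [0.179, 0.96, 0, 0, 0, 0], [0.179, 0.96, 0, 0, 0, 0], [0.179, 0.96, 0, 0, 0, 0], [0, 0, 0, 0, 0, 0]]}}

```text
time: 17.32
tool_pos: [0.435, 0.2662, 0.0991]
ee_rot: [3.141, -0.001, 3.119]
wrist_force: [0.1, -1.2, -1.3]
width: 0.0114
finger_force: 30.0
```

Request:
{"api": "drive_tool", "payload": {"commands": [[0, 0, 0.8, 0, 0, 0], [0, 0, 0.8, 0, 0, 0], [0, 0, 0.6, 0, 0, 0], [0, 0, 0.3, 0, 0, 0], [0, 0, 0.2, 0, 0, 0], [0, 0, 0, 0, 0, 0]]}}

```text
time: 18.08
tool_pos: [0.4367, 0.2642, -0.0078]
ee_rot: [3.141, 0.001, 3.114]
wrist_force: [-0.7, -0.1, -0.7]
width: 0.0119
finger_force: 30.0
```

Request:
{"api": "drive_tool", "payload": {"commands": [[0, 0, 0, 0, 0, 0], [0, 0, 0, 0, 0, 0], [0, 0, 0, 0, 0, 0], [0, 0, 0, 0, 0, 0], [0, 0, -0.6, 0, 0, 0], [0, 0, -1, 0, 0, 0], [0, 0, -1, 0, 0, 0]], "gripper": 0.6}}

```text
time: 18.95
tool_pos: [0.4357, 0.2641, 0.0965]
ee_rot: [-3.141, -0.001, 3.115]
wrist_force: [1.0, 0.4, 0.1]
width: 0.0374
finger_force: 0.0
```

Request:
{"api": "drive_tool", "payload": {"commands": [[-0.168, -0.98, 0, 0, 0, 0], [-0.168, -0.98, 0, 0, 0, 0], [-0.168, -0.98, 0, 0, 0, 0], [-0.168, -0.98, 0, 0, 0, 0], [-0.168, -0.98, 0, 0, 0, 0], [-0.168, -0.98, 0, 0, 0, 0], [-0.168, -0.98, 0, 0, 0, 0], [-0.168, -0.98, 0, 0, 0, 0], [-0.168, -0.98, 0, 0, 0, 0], [-0.168, -0.98, 0, 0, 0, 0], [-0.168, -0.98, 0, 0, 0, 0], [-0.168, -0.98, 0, 0, 0, 0], [-0.168, -0.98, 0, 0, 0, 0], [-0.168, -0.98, 0, 0, 0, 0], [-0.168, -0.98, 0, 0, 0, 0], [-0.168, -0.98, 0, 0, 0, -0.2], [0, 0, 0, 0, 0, 0]]}}

```text
time: 21.08
tool_pos: [0.5263, -0.368, 0.0946]
ee_rot: [3.141, -0.001, 3.132]
wrist_force: [-0.1, 0.2, 0.1]
width: 0.0376
finger_force: 0.0
```

```bash
python3 chk.py
```

```text
21.075 [ 0.5263 -0.368   0.0946] 3.1316954675714417
scene body 132 (array([ 534.3, -365.4]), array([98.7, 55.2]), 0.3)
scene body 363 (array([440.5, 263.8]), array([101.3,  54.4]), -1.6)
scene body 416 (array([434.2, 360.2]), array([116.4,  54.7]), -1.8)
scene fin 63 (array([ 533.2, -367.7]), array([48.5, 17. ]), 4.2) 0.0492
scene fin 69 (array([439.6, 263.4]), array([50.1, 11.6]), 0.5) 0.049
scene fin 74 (array([440.3, 360. ]), array([51.9, 10.9]), -1.1) 0.0492
scene fin 27 (array([637. , 298.5]), array([41.3,  4.3]), -89.5) 0.0564
side body 125 (array([437.7, 357.3]), array([97.3, 58.9]), -1.3)
side body 297 (array([ 518.7, -363.7]), array([80.3, 50.7]), 1.9)
side fin 32 (array([439. , 357.4]), array([47.6, 13.6]), -3.8) 0.0465
side fin 38 (array([438.6, 260.8]), array([50.1, 15.8]), 8.1) 0.0462
side fin 125 (array([ 530.3, -367.6]), array([49. , 13.9]), 2.8) 0.0479
wrist body 3064 (array([ 528.7, -365.3]), array([98.9, 55.1]), -0.2)
wrist fin 686 (array([ 528.8, -365.5]), array([49.4, 11. ]), -0.8) 0.0505
```

Request:
{"api": "drive_tool", "payload": {"commands": [[-0.06, 0.05, 0.6, 0, 0, 0], [0, 0, 0.8, 0, 0, 0], [0, 0, 0.7, 0, 0, 0], [0, 0, 0.3, 0, 0, 0], [0, 0, 0.19, 0, 0, 0], [0, 0, 0, 0, 0, 0]]}}

```text
time: 21.98
tool_pos: [0.5295, -0.3635, -0.0075]
ee_rot: [-3.141, 0.001, 3.135]
wrist_force: [-0.1, 0.3, -0.0]
width: 0.0378
finger_force: 0.0
```

Request:
{"api": "drive_tool", "payload": {"commands": [[0, 0, 0, 0, 0, 0], [0, 0, 0, 0, 0, 0], [0, 0, 0, 0, 0, 0], [0, 0, 0, 0, 0, 0]], "gripper": 1}}

```text
time: 22.48
tool_pos: [0.5295, -0.3642, -0.0072]
ee_rot: [-3.141, 0.001, 3.135]
wrist_force: [-0.2, -0.2, 1.6]
width: 0.0117
finger_force: 30.0
```

Request:
{"api": "drive_tool", "payload": {"commands": [[0, 0, -0.7, 0, 0, 0], [0, 0, -1, 0, 0, 0.2], [0, 0, -1, 0, 0, 0], [-0.03, 0.99, 0, 0, 0, 0], [-0.03, 0.99, 0, 0, 0, 0], [-0.03, 0.99, 0, 0, 0, 0], [-0.03, 0.99, 0, 0, 0, 0], [-0.03, 0.99, 0, 0, 0, 0], [-0.03, 0.99, 0, 0, 0, 0], [-0.03, 0.99, 0, 0, 0, 0], [-0.03, 0.99, 0, 0, 0, 0], [-0.03, 0.99, 0, 0, 0, 0], [-0.03, 0.99, 0, 0, 0, 0], [-0.03, 0.99, 0, 0, 0, 0], [-0.03, 0.99, 0, 0, 0, 0], [-0.03, 0.99, 0, 0, 0, 0], [-0.03, 0.99, 0, 0, 0, 0], [-0.03, 0.99, 0, 0, 0, 0], [-0.03, 0.99, 0, 0, 0, 0], [-0.03, 0.99, 0, 0, 0, 0]]}}

```text
time: 24.98
tool_pos: [0.5672, 0.3099, 0.0995]
ee_rot: [-3.141, -0.001, 3.115]
wrist_force: [1.4, -0.1, -0.1]
width: 0.012
finger_force: 30.0
```

Request:
{"api": "drive_tool", "payload": {"commands": [[0, 0, 0.8, 0, 0, 0], [0, 0, 0.8, 0, 0, 0], [0, 0, 0.6, 0, 0, 0], [0, 0, 0.3, 0, 0, 0], [0, 0, 0.2, 0, 0, 0], [0, 0, 0, 0, 0, 0]]}}

```text
time: 25.72
tool_pos: [0.5681, 0.3089, -0.0072]
ee_rot: [3.141, 0.001, 3.115]
wrist_force: [0.2, -0.5, -0.5]
width: 0.0118
finger_force: 30.0
```

Request:
{"api": "drive_tool", "payload": {"commands": [[0, 0, 0, 0, 0, 0], [0, 0, 0, 0, 0, 0], [0, 0, 0, 0, 0, 0], [0, 0, 0, 0, 0, 0], [0, 0, -0.6, 0, 0, 0], [0, 0, -1, 0, 0, 0], [0, 0, -1, 0, 0, 0], [0, 0, -1, 0, 0, 0], [0, 0, -1, 0, 0, 0]], "gripper": 0.5}}

```text
time: 26.85
tool_pos: [0.5674, 0.3087, 0.1774]
ee_rot: [3.141, 0.0, 3.115]
wrist_force: [-0.1, 0.5, 0.3]
width: 0.0467
finger_force: 0.0
```

```bash
python3 chk.py
```

```text
26.85 [0.5674 0.3087 0.1774] 3.1148092815649653
scene body 356 (array([440.8, 263.5]), array([100.5,  54.4]), -1.7)
scene body 392 (array([456.6, 335.5]), array([101.1,  54.5]), -1.1)
scene body 377 (array([567.4, 308.2]), array([91. , 54.6]), -1.6)
scene fin 67 (array([439.7, 263.3]), array([49.9, 11.1]), -0.9) 0.0496
scene fin 75 (array([456.7, 335.2]), array([48.5, 11.3]), 0.2) 0.0493
scene fin 92 (array([570.7, 308.1]), array([50.9, 11.7]), -0.6) 0.0493
side body 93 (array([568.3, 301.7]), array([100.2,  54.1]), -3.3)
side body 77 (array([446.3, 327.6]), array([94. , 73.8]), 15.2)
side fin 36 (array([568.4, 305.3]), array([49.2, 16.3]), -4.9) 0.0459
side fin 34 (array([454.8, 333. ]), array([46.7, 15.1]), 5.4) 0.046
side fin 40 (array([438.4, 261.6]), array([50.2, 13.2]), -0.8) 0.0462
wrist body 2526 (array([436.7, 264.8]), array([99. , 55.8]), -1.7)
wrist body 2405 (array([454.1, 336.8]), array([98.3, 55.8]), -1.9)
wrist body 1926 (array([567.3, 309.8]), array([99.3, 56.3]), -2.0)
wrist fin 600 (array([436.7, 264.8]), array([49.3, 11.8]), -1.7) 0.0492
wrist fin 554 (array([453.6, 336.5]), array([49., 12.]), -1.1) 0.0494
wrist fin 418 (array([567.3, 309.6]), array([49.3, 10.7]), -1.6) 0.0493
```

Three cassettes lie flat in the tote: fin tops at z ≈ 0.049, at (0.437,0.265), (0.454,0.337) and (0.567,0.310). The first one was knocked aside but is still inside and not overlapping any other. Next, the tuning tool.

Request:
{"api": "drive_tool", "payload": {"commands": [[-0.3, -1, 0, 0, 0, 0], [-0.3, -1, 0, 0, 0, 0], [-0.3, -1, 0, 0, 0, 0], [-0.3, -1, 0, 0, 0, 0], [-0.3, -1, 0, 0, 0, 0], [-0.3, -1, 0, 0, 0, 0], [-0.3, -1, 0, 0, 0, 0], [-0.3, -1, 0, 0, 0, 0], [-0.3, -1, 0, 0, 0, 0], [-0.3, -1, 0, 0, 0, 0], [0, 0, 0, 0, 0, -0.79], [0, 0, 0, 0, 0, -0.79], [0, 0, 0, 0, 0, -0.79], [0, 0, 0, 0, 0, -0.79], [0, 0, 0, 0, 0, 0]]}}

```text
time: 28.88
tool_pos: [0.6759, -0.0941, 0.1735]
ee_rot: [3.14, -0.003, -2.853]
wrist_force: [0.3, 0.8, -0.4]
width: 0.0469
finger_force: 0.0
```

```bash
cat > tool.py <<'E'
from h import *
o=get_obs(); print(o['time'],o['tool_pos'],o['ee_rot'])
for n in ['wrist','scene','side']:
    s=snap(n,'t_'+n+'.png'); W=cloud(s); H=hsv(s); z=W[...,2]; h=H[...,0]
    near=(abs(W[...,0]-.676)<.06)&(abs(W[...,1]+.093)<.06)
    y=(h>20)&(h<35)&(H[...,1]>100)&near
    for a,b in [(.142,.165),(.095,.112),(.07,.09)]:
        m=y&(z>a)&(z<b)
        if m.sum()>8: print(n,a,m.sum(),rect(W[m]),np.median(W[m][:,2]))
    m=near&(z>.056)&(z<.07); 
    if m.sum()>20: print(n,'holder',m.sum(),rect(W[m]))
E
python3 tool.py
```

```text
28.875 [ 0.67593665 -0.09412476  0.17352057] [ 3.13956111 -0.00330928 -2.85335235]
wrist 0.142 460 (array([673.9, -91.6]), array([24.3, 11.5]), 16.6) 0.1543862237924577
wrist 0.095 161 (array([657.5, -96.9]), array([11.7,  9.7]), 15.4) 0.11042298952614264
wrist 0.07 27 (array([652.1, -98.1]), array([8.4, 0.4]), -73.2) 0.08019422273445773
wrist holder 2556 (array([674.1, -91.6]), array([70.3, 56. ]), 16.8)
scene 0.142 45 (array([677.4, -91.7]), array([23.2, 10.6]), 19.7) 0.15386414502161547
scene 0.095 42 (array([676.5, -89.5]), array([47. ,  9.7]), 10.3) 0.1076045162731187
scene 0.07 60 (array([678. , -91.6]), array([43.8, 10.1]), 15.9) 0.07909500540396423
scene holder 335 (array([677.2, -91.9]), array([73.8, 57.4]), 17.8)
side 0.142 38 (array([674.2, -95.3]), array([21.8, 12.2]), 6.4) 0.14996712452408226
side 0.095 57 (array([672.5, -93.9]), array([45.7, 12.1]), 18.7) 0.10437142477088213
side 0.07 67 (array([675. , -93.5]), array([44.6, 11.8]), 19.8) 0.07830379955269491
side holder 236 (array([676.3, -93.6]), array([74.1, 60.5]), 15.1)
```

View pics/t_wrist.png

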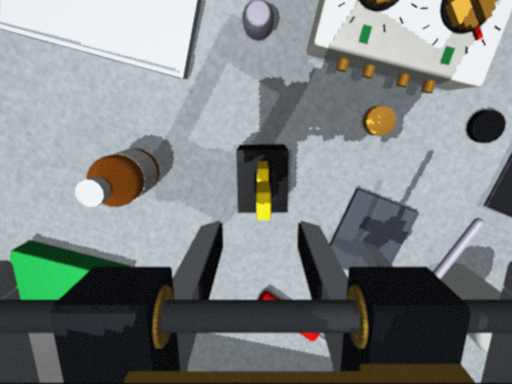

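The wrist view shows the yellow tab at (263,190) centred between the fingers and in line with them. Descend onto it.

Request:
{"api": "drive_tool", "payload": {"commands": [[0.03, 0.07, 0.6, 0, 0, 0], [0, 0, 0.6, 0, 0, 0], [0, 0, 0.6, 0, 0, 0], [0, 0, 0.4, 0, 0, 0], [0, 0, 0.26, 0, 0, 0], [0, 0, 0, 0, 0, 0]]}}

```text
time: 29.78
tool_pos: [0.6745, -0.0919, 0.0769]
ee_rot: [3.141, -0.001, -2.853]
wrist_force: [-0.0, 0.4, -0.1]
width: 0.0468
finger_force: 0.0
```

Request:
{"api": "drive_tool", "payload": {"commands": [[0, 0, 0, 0, 0, 0], [0, 0, 0, 0, 0, 0], [0, 0, 0, 0, 0, 0], [0, 0, 0, 0, 0, 0], [0, 0, 0, 0, 0, 0]], "gripper": 1}}

```text
time: 30.4
tool_pos: [0.675, -0.092, 0.078]
ee_rot: [-3.141, 0.001, -2.852]
wrist_force: [-0.9, -0.5, 0.7]
width: 0.0117
finger_force: 30.0
```

Request:
{"api": "drive_tool", "payload": {"commands": [[0, 0, -0.4, 0, 0, 0], [0, 0, -0.7, 0, 0, 0], [0, 0, -0.8, 0, 0, 0], [0, 0, -0.85, 0, 0, 0], [0.5, 0.75, 0, 0, 0, 0], [0.5, 0.75, 0, 0, 0, 0], [0.5, 0.75, 0, 0, 0, 0], [0.6, 0.78, 0, 0, 0, 0], [0, 0, 0, 0, 0, 0], [0, 0, 0, 0, 0, 0]]}}

```text
time: 31.65
tool_pos: [0.5604, -0.0001, 0.1886]
ee_rot: [-3.141, 0.002, -2.852]
wrist_force: [0.4, -0.6, 0.3]
width: 0.0114
finger_force: 30.0
```

```bash
cat > trim.py <<'E'
from h import *
import sys
f=sys.argv[1] if len(sys.argv)>1 else 'tr.png'
o=get_obs(); print(o['time'],o['tool_pos'].round(4),o['ee_rot'].round(4),o['width'],o['finger_force'])
C={'R':(.4596,-.0419),'L':(.4548,.0439)}
s=snap('wrist',f); W=cloud(s); H=hsv(s); z=W[...,2]; h,sa,v=H[...,0],H[...,1],H[...,2]
X,Y=W[...,0],W[...,1]
m=(z>.055)&(z<.066)&(abs(X-.457)<.09)&(abs(Y)<.12)
if m.sum()>500: print('amp',m.sum(),rect(W[m]))
for k,c in C.items():
    d=np.hypot(X-c[0],Y-c[1])
    top=(z>.070)&(z<.0775)&(d<.024)&(sa>60)&(h<35)
    if top.sum()<30: continue
    cc,r=cv2.minEnclosingCircle((W[top][:,:2]*1000).astype(np.float32)); print(k,'head',top.sum(),np.round(cc,1),round(r,1))
    cc=np.array(cc)/1000
    d=np.hypot(X-cc[0],Y-cc[1])
    sl=(d<.016)&(z<.070)&(z>.055)
    if sl.sum()>5: print(k,'slot',sl.sum(),rect(W[sl]))
    red=((h<8)|(h>172))&(sa>150)&(d<.034)&(d>.014)
    if red.sum()>2:
        p=W[red].mean(0); print(k,'red',red.sum(),p.round(4),'ang',np.arctan2(p[1]-cc[1],p[0]-cc[0]).round(3))
    g=(h>40)&(h<80)&(sa>80)&(d<.06)&(z>.05)
    if g.sum()>2:
        p=W[g].mean(0); print(k,'green',g.sum(),p.round(4),'ang',np.arctan2(p[1]-cc[1],p[0]-cc[0]).round(3))
E
python3 trim.py tr1.png
```

```text
31.65 [ 5.604e-01 -1.000e-04  1.886e-01] [-3.1406e+00  1.6000e-03 -2.8524e+00] 0.011409522146307584 29.99626725912094
amp 18875 (array([456.,   3.]), array([180.6, 130.1]), -86.7)
R head 1043 [458.9 -39.9] 21.9
R slot 220 (array([458.2, -40.4]), array([31.6,  6.7]), -60.1)
R red 43 [ 0.4722 -0.0625  0.0656] ang -1.042
R green 105 [ 0.5038 -0.0369  0.0614] ang 0.067
L head 1037 [453.4  46.1] 21.9
L slot 196 (array([452.8,  46.6]), array([31.7,  5.9]), 47.3)
L red 47 [0.4722 0.0661 0.0657] ang 0.815
L green 100 [0.4987 0.0489 0.0615] ang 0.061
```

View pics/tr1.png

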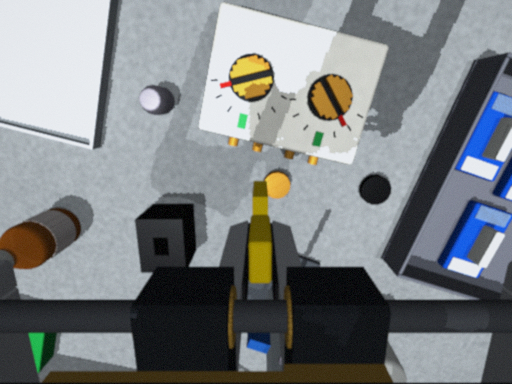

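The view shows both trimmers: the right head at (251,77) with its slot at -60° world, and the left head at (330,97) with its slot at +47°. The green marks are at (242,121) and (318,138). I'll turn the blade to the right slot, move above it and check the tool's seat in the grip.

Request:
{"api": "drive_tool", "payload": {"commands": [[0, 0, 0, 0, 0, 0.955], [0, 0, 0, 0, 0, 0.955], [0, 0, 0, 0, 0, 0.955], [0, 0, 0, 0, 0, 0.955], [0, 0, 0, 0, 0, 0.955], [0, 0, 0, 0, 0, 0.955], [0, 0, 0, 0, 0, 0.955], [0, 0, 0, 0, 0, 0.955], [0, 0, 0, 0, 0, 0.955], [0, 0, 0, 0, 0, 0.955], [0, 0, 0, 0, 0, 0.955], [0, 0, 0, 0, 0, 0.955], [0, 0, 0, 0, 0, 0.955], [0, 0, 0, 0, 0, 0.955], [0.14, -0.9, 0, 0, 0, 0], [0.14, -0.9, 0, 0, 0, 0], [0.13, -0.91, 0, 0, 0, 0], [0, 0, 0, 0, 0, 0], [0, 0, 0, 0, 0, 0]]}}

```text
time: 34.08
tool_pos: [0.4588, -0.0401, 0.1879]
ee_rot: [3.141, 0.0, 2.093]
wrist_force: [-0.0, 0.1, -0.7]
width: 0.0118
finger_force: 30.0
```

```bash
cat > held.py <<'E'
from h import *
from scipy.spatial.transform import Rotation as Ro
o=get_obs(); p=o['tool_pos']; R=Ro.from_euler('xyz',o['ee_rot']).as_matrix()
print(o['time'],p.round(4),o['ee_rot'].round(4))
for n in ['wrist','scene','side']:
    s=snap(n); W=cloud(s); H=hsv(s)
    L=(W-p)@R   # tool frame
    d=np.hypot(L[...,0],L[...,1])
    y=(H[...,0]>20)&(H[...,0]<35)&(H[...,1]>100)&(d<.035)
    for a,b,nm in [(-.035,-.001,'tab'),(.0,.04,'tab'),(-.03+.0,.01,'x')][:0]: pass
    for zz in np.arange(-.03,.08,.012):
        m=y&(L[...,2]>zz)&(L[...,2]<zz+.012)
        if m.sum()>6:
            Q=L[m]*1000; print(n,round(zz*1000),m.sum(),'x',Q[:,0].min().round(1),Q[:,0].max().round(1),'y',Q[:,1].min().round(1),Q[:,1].max().round(1))
    wm=(H[...,1]<60)&(H[...,2]>150)&(d<.015)&(L[...,2]>.055)&(L[...,2]<.085)
    if wm.sum()>3: Q=L[wm]*1000; print(n,'blade',wm.sum(),Q.min(0).round(1),Q.max(0).round(1))
E
python3 held.py; python3 trim.py tr2.png
```

```text
34.075 [ 0.4588 -0.0401  0.1879] [3.1407e+00 3.0000e-04 2.0929e+00]
wrist -30 73 x 23.6 24.5 y -5.1 4.8
wrist -18 62 x 23.8 24.4 y -4.7 4.4
wrist -6 53 x 23.6 24.4 y -5.0 4.6
wrist 6 32 x 23.9 24.4 y -5.1 4.8
scene -30 48 x -21.3 20.3 y 1.4 7.6
scene -18 27 x -21.3 20.7 y -2.3 7.7
scene -6 52 x -21.6 21.0 y -3.2 8.0
scene 6 39 x -21.4 21.1 y 3.1 9.5
scene 18 18 x -7.4 7.3 y 3.4 8.9
scene 30 21 x -7.1 7.4 y 3.4 9.4
scene 42 18 x -7.2 7.4 y 3.9 8.8
scene blade 4 [-10.3   1.7  68.5] [-4.2  3.9 71.3]
side -30 69 x -25.1 21.9 y -6.9 4.0
side -18 35 x -25.1 21.0 y -6.4 2.6
side -6 58 x -24.5 20.3 y -7.6 6.1
side 6 57 x -24.0 21.9 y -7.2 1.7
side 18 32 x -10.5 8.2 y -7.2 2.9
side 30 30 x -11.6 7.8 y -7.1 3.7
side 42 21 x -10.8 7.3 y -6.7 -1.8
side 54 15 x -10.0 7.2 y -6.6 -2.2
side blade 5 [-10.4  -4.5  61.7] [ 6.1  2.3 73.3]
34.225 [ 0.4586 -0.0396  0.1875] [-3.1415e+00 -4.0000e-04  2.0941e+00] 0.012018134685636107 29.996286928653717
amp 16020 (array([455.9,   3.4]), array([180.4, 130.3]), -86.7)
R head 638 [458.6 -39.2] 21.5
R slot 97 (array([454.6, -32.2]), array([15.5,  6.8]), -60.2)
R red 3 [ 0.4496 -0.0191  0.3409] ang 1.991
R green 804 [ 0.4497 -0.0155  0.3069] ang 1.928
L head 965 [453.3  46.5] 21.8
L slot 212 (array([453.4,  46.2]), array([31.6,  7.1]), 47.7)
L red 41 [0.4718 0.0662 0.0654] ang 0.817
L green 435 [0.4685 0.011  0.2678] ang -1.167
```

The tool sits straight in the grip, the blade is within 0.3 mm of the slot line, and the angle matches at 2.094. Insert the blade.

Request:
{"api": "drive_tool", "payload": {"commands": [[-0.025, 0, 0.4, 0, 0, 0], [0, 0, 0.4, 0, 0, 0], [0, 0, 0.2, 0, 0, 0], [0, 0, 0.1, 0, 0, 0], [0, 0, 0.07, 0, 0, 0], [0, 0, 0, 0, 0, 0], [0, 0, 0, 0, 0, 0]]}}

```text
time: 35.15
tool_pos: [0.4583, -0.0406, 0.1408]
ee_rot: [3.141, 0.0, 2.094]
wrist_force: [0.1, -0.3, -0.9]
width: 0.0119
finger_force: 30.0
```

Request:
{"api": "drive_tool", "payload": {"commands": [[0, 0, 0.02, 0, 0, -0.8], [0, 0, 0, 0, 0, -0.8], [0, 0, 0, 0, 0, -0.8], [0, 0, 0, 0, 0, -0.8], [0, 0, 0, 0, 0, -0.8], [0, 0, 0, 0, 0, -0.8], [0, 0, 0, 0, 0, -0.8], [0, 0, 0, 0, 0, -0.8], [0, 0, 0, 0, 0, -0.8], [0, 0, 0, 0, 0, -0.8], [0, 0, 0, 0, 0, -0.8], [0, 0, 0, 0, 0, -0.8], [0, 0, 0, 0, 0, -0.8], [0, 0, 0, 0, 0, -0.8], [0, 0, 0, 0, 0, -0.4], [0, 0, 0, 0, 0, 0]]}}

```text
time: 37.15
tool_pos: [0.4587, -0.0402, 0.1401]
ee_rot: [3.141, 0.001, -3.03]
wrist_force: [1.2, 1.3, -1.1]
width: 0.0112
finger_force: 30.0
```

```bash
cat > ang.py <<'E'
from h import *
o=get_obs(); print(o['time'],o['tool_pos'].round(4),o['ee_rot'][2].round(4),o['wrist_torque'])
C={'R':(.4587,-.0399),'L':(.4534,.0460)}
for n in ['wrist','scene','side']:
    s=snap(n); H=hsv(s); h,sa=H[...,0],H[...,1]
    v,u=np.mgrid[0:384,0:512]; cam=-s['R'].T@s['t']
    D=np.stack([(u-s['cx'])/s['fx'],(v-s['cy'])/s['fy'],np.ones(u.shape)],-1)@s['R']
    for k,c in C.items():
        a={}
        for nm,hh,msk,r in [('red',.0655,((h<8)|(h>172))&(sa>130),(.014,.034)),('green',.0605,(h>40)&(h<85)&(sa>80),(.03,.06))]:
            P=cam+D*((hh-cam[2])/D[...,2])[...,None]; d=np.hypot(P[...,0]-c[0],P[...,1]-c[1]); W=cloud(s)
            m=msk&(d>r[0])&(d<r[1])&(W[...,2]<.085)
            if m.sum()>1: q=P[m].mean(0); a[nm]=(int(m.sum()),q[:2].round(4),np.arctan2(q[1]-c[1],q[0]-c[0]).round(3))
        print(n,k,a)
E
python3 ang.py; python3 trim.py tr3.png | tail -8
```

```text
37.15 [ 0.4587 -0.0402  0.1401] -3.0298 [ 0.38972945 -0.35373235 -0.03792375]
wrist R {}
wrist L {'red': (53, array([0.472 , 0.0661]), np.float64(0.824)), 'green': (116, array([0.4993, 0.049 ]), np.float64(0.066))}
scene R {'red': (2, array([ 0.4881, -0.0418]), np.float64(-0.063)), 'green': (9, array([ 0.5036, -0.039 ]), np.float64(0.02))}
scene L {'red': (4, array([0.4734, 0.065 ]), np.float64(0.762)), 'green': (11, array([0.4984, 0.047 ]), np.float64(0.022))}
side R {'red': (5, array([ 0.4861, -0.0461]), np.float64(-0.222)), 'green': (10, array([ 0.5041, -0.0377]), np.float64(0.049))}
side L {}
amp 17733 (array([455.6,   2.4]), array([179.3, 129.1]), -86.7)
R head 840 [458.5 -39.8] 22.0
R slot 49 (array([446. , -38.8]), array([7.2, 6.5]), 85.3)
R green 591 [ 0.4286 -0.0441  0.2868] ang -2.999
L head 1090 [453.7  45.4] 22.0
L slot 235 (array([453.3,  45.8]), array([31.8,  7.3]), 47.7)
L red 47 [0.4719 0.0659 0.0656] ang 0.847
L green 117 [0.4978 0.048  0.0656] ang 0.059
```

View pics/tr3.png

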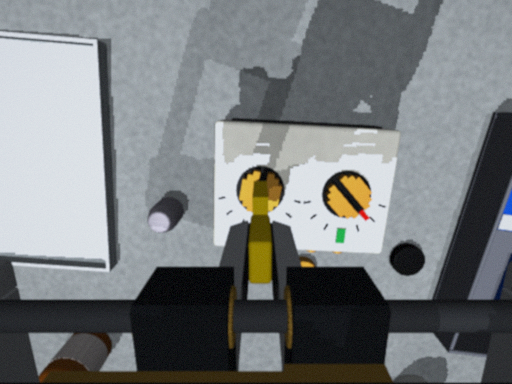

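The screw followed. The pointer is now slightly short of the mark, allowing for slot play, so turn a little more, centre the blade, withdraw and look.

Request:
{"api": "drive_tool", "payload": {"commands": [[0, 0, 0, 0, 0, -0.4], [0, 0, 0, 0, 0, -0.4], [0, 0, 0, 0, 0, 0], [0, 0, 0, 0, 0, 0.6], [0, 0, 0, 0, 0, 0.6], [0, 0, -0.4, 0, 0, 0], [0, 0, -0.4, 0, 0, 0], [0, 0, -0.4, 0, 0, 0], [-1, 0, 0, 0, 0, 0], [-1, 0, 0, 0, 0, 0], [0, 0, 0, 0, 0, 0], [0, 0, 0, 0, 0, 0]]}}

```text
time: 38.85
tool_pos: [0.5377, -0.0349, 0.1886]
ee_rot: [-3.141, -0.0, -3.069]
wrist_force: [0.2, -0.2, 0.2]
width: 0.0122
finger_force: 30.0
```

```bash
python3 ang.py; python3 trim.py tr4.png
```

```text
38.85 [ 0.5377 -0.0349  0.1886] -3.0693 [ 0.01156038 -0.0014998   0.00454354]
wrist R {'red': (44, array([ 0.4857, -0.0396]), np.float64(0.011)), 'green': (90, array([ 0.5038, -0.0366]), np.float64(0.074))}
wrist L {'red': (51, array([0.4722, 0.0661]), np.float64(0.821)), 'green': (103, array([0.4983, 0.049 ]), np.float64(0.068))}
scene R {'red': (2, array([ 0.4899, -0.0405]), np.float64(-0.02)), 'green': (8, array([ 0.5033, -0.0395]), np.float64(0.009))}
scene L {'red': (3, array([0.472, 0.064]), np.float64(0.768)), 'green': (11, array([0.4984, 0.047 ]), np.float64(0.022))}
side R {'red': (3, array([ 0.4876, -0.0445]), np.float64(-0.157)), 'green': (8, array([ 0.5042, -0.0375]), np.float64(0.052))}
side L {'green': (7, array([0.4974, 0.0478]), np.float64(0.04))}
39.0 [ 0.5374 -0.0349  0.1889] [-3.1413e+00  9.0000e-04 -3.0696e+00] 0.01182515924541297 29.996800124645233
amp 17929 (array([455.9,   2.8]), array([179.7, 130.5]), -86.6)
R head 947 [458.6 -39.6] 21.9
R slot 215 (array([458.5, -39.9]), array([31.4,  7.5]), -0.1)
R red 39 [ 0.4854 -0.0396  0.0655] ang 0.002
R green 588 [ 0.5045 -0.0369  0.2932] ang 0.058
L head 1006 [453.7  46. ] 22.3
L slot 193 (array([452.8,  46.9]), array([31.8,  6.2]), 47.3)
L red 45 [0.4723 0.0659 0.0657] ang 0.822
L green 107 [0.4976 0.0485 0.0618] ang 0.058
```

The right pointer is at about 0.00 world against the green at 0.058, so the joint is about -0.055, within limits. Now the left one: turn, go above it and check.

Request:
{"api": "drive_tool", "payload": {"commands": [[0, 0, 0, 0, 0, -0.94], [0, 0, 0, 0, 0, -0.94], [0, 0, 0, 0, 0, -0.94], [0, 0, 0, 0, 0, -0.94], [0, 0, 0, 0, 0, -0.94], [0, 0, 0, 0, 0, -0.94], [0, 0, 0, 0, 0, -0.94], [0, 0, 0, 0, 0, -0.95], [-0.03, 0.97, 0, 0, 0, 0], [-0.03, 0.97, 0, 0, 0, 0], [-0.02, 0.97, 0, 0, 0, 0], [0, 0, 0, 0, 0, 0], [0, 0, 0, 0, 0, 0]]}}

```text
time: 40.67
tool_pos: [0.4548, 0.0462, 0.1886]
ee_rot: [-3.14, 0.001, -2.316]
wrist_force: [-0.5, -0.9, -0.5]
width: 0.012
finger_force: 30.0
```

```bash
python3 trim.py tr5.png; python3 held.py | grep wrist
```

```text
40.675 [0.4548 0.0462 0.1886] [-3.1402e+00  7.0000e-04 -2.3163e+00] 0.0119610515064412 29.996821582317352
amp 15363 (array([456.4,   2.8]), array([180.2, 129.8]), -86.6)
R head 926 [458.6 -40. ] 21.8
R slot 203 (array([458.7, -40.8]), array([31.6,  6.7]), 0.2)
R red 41 [ 0.4864 -0.0393  0.0649] ang 0.025
R green 290 [ 0.4653 -0.0059  0.2472] ang 1.376
L head 667 [454.   45.4] 22.0
L slot 107 (array([448.8,  40.3]), array([17.3,  6.8]), 47.3)
L red 8 [0.4354 0.0226 0.3406] ang -2.255
L green 561 [0.4449 0.0278 0.2936] ang -2.048
wrist -30 70 x 23.1 23.7 y -4.7 5.0
wrist -18 58 x 23.0 23.8 y -4.5 4.6
wrist -6 51 x 23.1 23.7 y -4.0 4.9
wrist 6 23 x 23.1 23.8 y -4.1 5.0
```

Request:
{"api": "drive_tool", "payload": {"commands": [[0.015, 0.01, 0.4, 0, 0, 0], [0, 0, 0.4, 0, 0, 0], [0, 0, 0.2, 0, 0, 0], [0, 0, 0.1, 0, 0, 0], [0, 0, 0.1, 0, 0, 0], [0, 0, 0, 0, 0, 0], [0, 0, 0, 0, 0, 0]]}}

```text
time: 41.75
tool_pos: [0.4542, 0.0464, 0.1405]
ee_rot: [-3.141, 0.001, -2.316]
wrist_force: [0.4, 0.0, -0.9]
width: 0.0117
finger_force: 30.0
```

Request:
{"api": "drive_tool", "payload": {"commands": [[0, 0, 0, 0, 0, 0.79], [0, 0, 0, 0, 0, 0.79], [0, 0, 0, 0, 0, 0.79], [0, 0, 0, 0, 0, 0.79], [0, 0, 0, 0, 0, 0.79], [0, 0, 0, 0, 0, 0.79], [0, 0, 0, 0, 0, 0.79], [0, 0, 0, 0, 0, 0.79], [0, 0, 0, 0, 0, 0.79], [0, 0, 0, 0, 0, 0.79], [0, 0, 0, 0, 0, 0.79], [0, 0, 0, 0, 0, 0.79], [0, 0, 0, 0, 0, 0], [0, 0, 0, 0, 0, -0.7], [0, 0, 0, 0, 0, -0.7], [0, 0, -0.4, 0, 0, 0], [0, 0, -0.4, 0, 0, 0], [0, 0, -0.4, 0, 0, 0], [-1, 0, 0, 0, 0, 0], [-1, 0, 0, 0, 0, 0]]}}

```text
time: 44.25
tool_pos: [0.5356, 0.0478, 0.1903]
ee_rot: [3.142, 0.003, -3.125]
wrist_force: [0.3, 0.1, -0.1]
width: 0.0123
finger_force: 30.0
```

```bash
python3 ang.py; python3 trim.py tr6.png
```

```text
44.25 [0.5356 0.0478 0.1903] -3.1245 [0.01106832 0.03556975 0.00853511]
wrist R {'red': (51, array([ 0.4856, -0.0391]), np.float64(0.031)), 'green': (102, array([ 0.5038, -0.0371]), np.float64(0.062))}
wrist L {'red': (40, array([0.4802, 0.0481]), np.float64(0.077)), 'green': (99, array([0.4982, 0.0489]), np.float64(0.066))}
scene R {'red': (4, array([ 0.4873, -0.0405]), np.float64(-0.022)), 'green': (9, array([ 0.5036, -0.039 ]), np.float64(0.02))}
scene L {'red': (4, array([0.4808, 0.0468]), np.float64(0.027)), 'green': (11, array([0.4984, 0.047 ]), np.float64(0.022))}
side R {'red': (3, array([ 0.4876, -0.0445]), np.float64(-0.157)), 'green': (9, array([ 0.505 , -0.0374]), np.float64(0.054))}
side L {'red': (3, array([0.4793, 0.0416]), np.float64(-0.17)), 'green': (7, array([0.4974, 0.0478]), np.float64(0.04))}
44.4 [0.5349 0.0477 0.1879] [ 3.1414e+00 -1.2000e-03 -3.1247e+00] 0.011342375328410832 29.996778666973114
amp 18088 (array([455.8,   3.1]), array([180. , 130.3]), -86.6)
R head 1018 [458.6 -39.1] 21.6
R slot 178 (array([458.9, -41.2]), array([31.1,  6. ]), -1.7)
R red 43 [ 0.4859 -0.0394  0.0654] ang -0.01
R green 104 [ 0.5036 -0.0368  0.0615] ang 0.051
L head 949 [453.7  45.9] 21.8
L slot 221 (array([453.5,  46. ]), array([31.2,  7.5]), 3.9)
L red 35 [0.4807 0.0481 0.0657] ang 0.082
L green 399 [0.5013 0.0477 0.2699] ang 0.038
```

View pics/tr6.png

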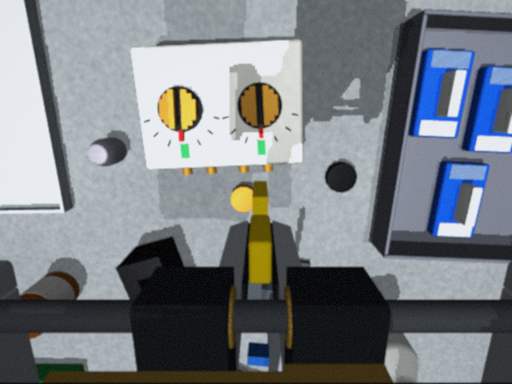

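The view shows both red pointers, at (182,135) and (261,132), next to their green marks at (185,151) and (262,147): right joint about -0.05, left about +0.01. Next, measure the peg.

```bash
cat > peg.py <<'E'
from h import *
import sys
o=get_obs(); print(o['time'],o['tool_pos'].round(4),o['ee_rot'].round(4))
for n in sys.argv[1:]:
    s=snap(n,'p_'+n+'.png'); W=cloud(s); z=W[...,2]; H=hsv(s)
    near=(W[...,0]>.62)&(W[...,0]<.76)&(W[...,1]>.04)&(W[...,1]<.11)
    m=near&(z>.125)&(z<.17)&(W[...,0]<.73)
    y=(H[...,0]>20)&(H[...,0]<35)&(H[...,1]>100); m&=~y
    if m.sum()<10: continue
    P=W[m]; A=np.c_[P[:,0]-.69,np.ones(len(P))]
    cy=np.linalg.lstsq(A,P[:,1],rcond=None)[0]; cz=np.linalg.lstsq(A,P[:,2],rcond=None)[0]
    print(n,'peg',m.sum(),'x',P[:,0].min(),P[:,0].max(),'y@.69,slope',cy[::-1].round(4),'z@.69,slope',cz[::-1].round(4),'yspread',(P[:,1]-A@cy).std().round(4))
    m=near&(z>.15)&(z<.17)&(W[...,0]>.73); 
    if m.sum()>4: print('post',m.sum(),rect(W[m]),W[m][:,2].mean())
E
python3 peg.py scene side
```

```text
44.45 [0.5341 0.0477 0.1883] [ 3.1414e+00 -1.0000e-03 -3.1245e+00]
scene peg 129 x 0.6348489493551122 0.7298271247528962 y@.69,slope [ 0.0755 -0.0658] z@.69,slope [ 0.1527 -0.1165] yspread 0.0034
post 61 (array([736.3,  71.4]), array([22.4, 12.1]), -88.7) 0.15760842752417686
side peg 91 x 0.6323796075637542 0.7297947599363148 y@.69,slope [ 0.0708 -0.0719] z@.69,slope [ 0.1478 -0.1548] yspread 0.0051
post 15 (array([735.9,  69. ]), array([21.3, 10.6]), 86.1) 0.1562759373867261
```

Request:
{"api": "drive_tool", "payload": {"commands": [[0, 0, 0, 0, 0, 0.92], [0, 0, 0, 0, 0, 0.92], [0, 0, 0, 0, 0, 0.92], [0, 0, 0, 0, 0, 0.92], [0, 0, 0, 0, 0, 0.92], [0, 0, 0, 0, 0, 0.92], [0, 0, 0, 0, 0, 0.92], [0, 0, 0, 0, 0, 0.92], [0, 0, 0, 0, 0, 0.92], [0, 0, 0, 0, 0, 0.92], [0, 0, 0, 0, 0, 0.92], [0, 0, 0, 0, 0, 0.92], [0, 0, 0, 0, 0, 0.92], [0, 0, 0, 0, 0, 0.92], [0, 0, 0, 0, 0, 0.92], [0, 0, 0, 0, 0, 0.92], [0, 0, 0, 0, 0, 0.92], [0, 0, 0, 0, 0, 0.92], [-0.92, 0.9, 0, 0, 0, 0], [-0.91, 0.88, 0, 0, 0, 0]]}}

```text
time: 47.05
tool_pos: [0.5999, -0.0304, 0.1897]
ee_rot: [3.139, -0.0, 1.504]
wrist_force: [0.6, -0.1, -0.4]
width: 0.0116
finger_force: 30.0
```

```bash
python3 peg.py wrist; python3 held.py | grep wrist
```

```text
47.05 [ 0.5999 -0.0304  0.1897] [ 3.1394 -0.      1.5043]
wrist peg 1905 x 0.6329985908391595 0.7299643086040295 y@.69,slope [ 0.0753 -0.0836] z@.69,slope [ 0.152  -0.1254] yspread 0.0045
post 418 (array([735.2,  72.1]), array([22.8, 10.4]), -90.0) 0.1585449261430655
wrist -30 66 x 23.5 24.4 y -4.7 4.5
wrist -18 58 x 23.4 24.3 y -4.3 4.1
wrist -6 54 x 23.7 24.5 y -4.5 4.4
wrist 6 12 x 24.0 24.4 y -3.9 3.0
```

View pics/p_wrist.png

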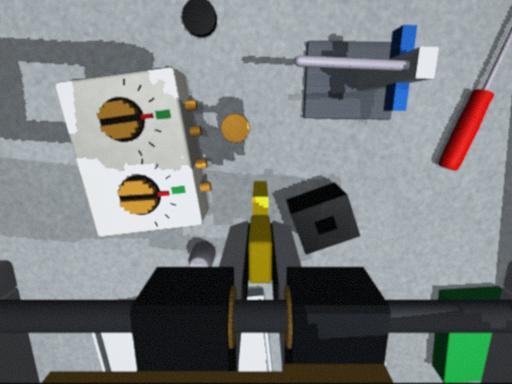

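The peg is in view, from its tip at (298,62) to the post at (415,62). Refit the peg without the post pixels.

```bash
sed -i 's/(W\[...,0\]<.73)$/(W[...,0]<.712)/' peg.py; python3 peg.py wrist
python3 - <<'E'
from h import *
s=snap('wrist')
for u,v in [(300,62),(350,64),(400,66)]:
    W=cloud(s); print(W[v-8:v+9,u][:,2].round(3).tolist() if 0 else np.nanmax(W[v-6:v+7,u,2]).round(4), ray(s,u,v,.15).round(4))
E
```

```text
47.25 [ 0.5993 -0.0304  0.1883] [-3.1410e+00 -7.0000e-04  1.5015e+00]
wrist peg 1106 x 0.6332300952130226 0.71196572244945 y@.69,slope [ 0.0754 -0.082 ] z@.69,slope [ 0.1509 -0.1727] yspread 0.0023
post 424 (array([735.3,  72. ]), array([22.6, 10.4]), 89.9) 0.1585661475220582
0.1614 [0.6379 0.0802 0.15  ]
0.155 [0.6766 0.0761 0.15  ]
0.1472 [0.7155 0.0719 0.15  ]
```

Request:
{"api": "drive_tool", "payload": {"commands": [[0, 0, 0, 0, 0, 0.14], [0.7, 0, 0.25, 0, 0, 0], [0.7, 0, 0.25, 0, 0, 0], [0.7, 0.03, 0.25, 0, 0, 0], [0.7, 0, 0.25, 0, 0, 0], [0, 0, 0, 0, 0, 0], [0, 0, 0, 0, 0, 0]]}}

```text
time: 48.22
tool_pos: [0.6102, 0.0813, 0.1487]
ee_rot: [3.141, 0.0, 1.489]
wrist_force: [-0.1, -0.7, -0.2]
width: 0.0119
finger_force: 30.0
```

```bash
python3 peg.py scene side wrist
python3 - <<'E'
from h import *
s=snap('scene'); u,v=map(int,proj(s,[.62,.08,.14])); print(u,v)
a=cv2.resize(s['image'][v-50:v+70,u-80:u+80],None,fx=5,fy=5,interpolation=cv2.INTER_CUBIC); cv2.imwrite('pics/pg.png',a)
E
```

```text
48.225 [0.6102 0.0813 0.1487] [3.1407e+00 5.0000e-04 1.4892e+00]
scene peg 101 x 0.6367458796712873 0.7108255257603235 y@.69,slope [ 0.0752 -0.0752] z@.69,slope [ 0.1512 -0.1757] yspread 0.0022
post 60 (array([735.9,  71.2]), array([22.3, 12.2]), 85.6) 0.15726733130649231
side peg 44 x 0.6344235389465882 0.710418262652061 y@.69,slope [ 0.0709 -0.0766] z@.69,slope [ 0.1471 -0.1804] yspread 0.002
post 16 (array([735.3,  69.3]), array([24.5,  9.5]), 89.3) 0.15558108424143066
wrist peg 1109 x 0.6333954989108872 0.7119070303780044 y@.69,slope [ 0.0768 -0.0816] z@.69,slope [ 0.1505 -0.1759] yspread 0.0022
post 439 (array([735. ,  72.2]), array([22.8, 10.7]), 88.0) 0.15809936601379412
272 221
```

View pics/pg.png

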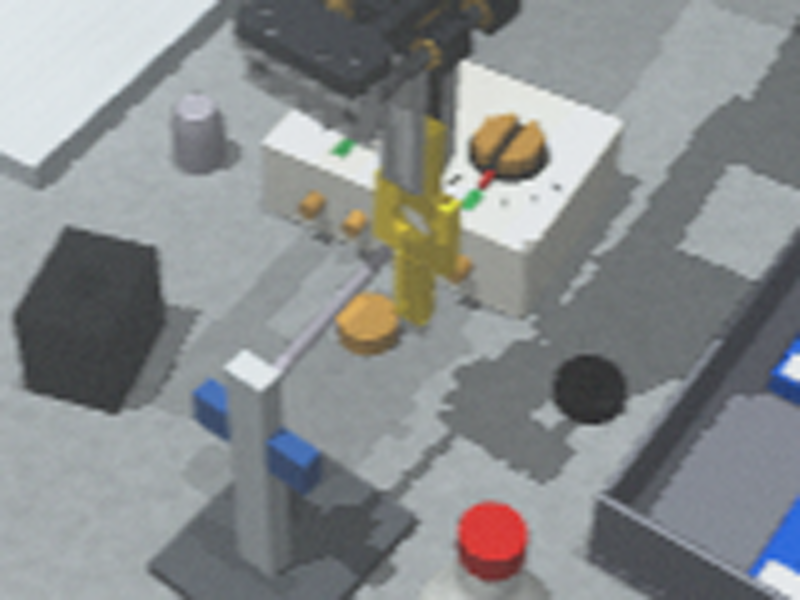

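The peg line, extended from its tip at (378,258), runs into the eye at (412,215). Thread the tool along the slope.

Request:
{"api": "drive_tool", "payload": {"commands": [[0.01, 0, -0.05, 0, 0, 0], [0, 0.25, 0.04, 0, 0, 0], [0, 0.25, 0.04, 0, 0, 0], [0, 0.25, 0.05, 0, 0, 0], [0, 0.25, 0.04, 0, 0, 0], [0, 0.25, 0.05, 0, 0, 0], [0, 0.15, 0.03, 0, 0, 0], [0, 0, 0, 0, 0, 0], [0, 0, 0, 0, 0, 0]]}}

```text
time: 49.55
tool_pos: [0.6661, 0.0773, 0.1402]
ee_rot: [-3.142, -0.0, 1.489]
wrist_force: [0.3, 0.1, -1.7]
width: 0.0119
finger_force: 30.0
```

Run:
```python
from h import *
o=get_obs(); print(o['wrist_force'],o['wrist_torque'],o['tool_pos'],o['ee_rot'])
I=[]
for n in ['scene','side']:
    s=snap(n); u,v=map(int,proj(s,[.67,.078,.14]))
    I.append(cv2.resize(s['image'][v-45:v+45,u-40:u+40],None,fx=5,fy=5,interpolation=cv2.INTER_CUBIC))
cv2.imwrite('pics/pg2.png',np.hstack(I))
```

```text
[ 0.33153848  0.13484237 -1.67938706] [-0.08667747  0.05483103  0.00707336] [0.66608485 0.0772576  0.14021315] [-3.14155907e+00 -8.59343965e-05  1.48892265e+00]
```

View pics/pg2.png

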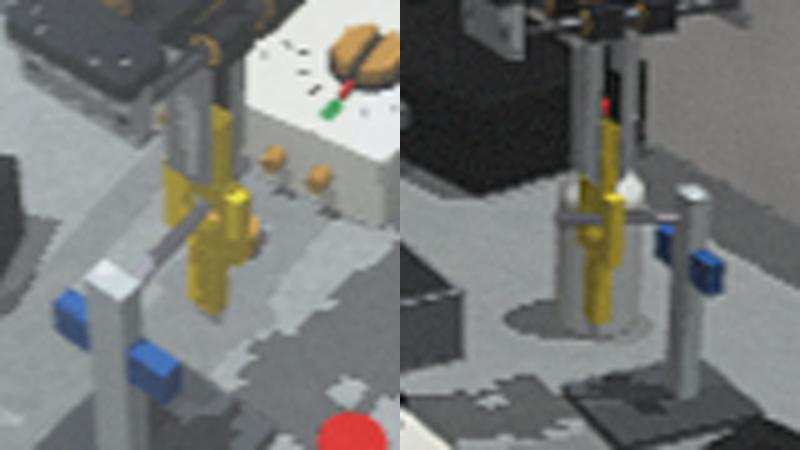

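The tool is threaded: in both crops the peg passes through the eye. Lower it until the peg carries it.

Request:
{"api": "drive_tool", "payload": {"commands": [[0, 0, 0.05, 0, 0, 0], [0, 0, 0.05, 0, 0, 0], [0, 0, 0.05, 0, 0, 0], [0, 0, 0, 0, 0, 0], [0, 0, 0, 0, 0, 0]]}}

```text
time: 50.28
tool_pos: [0.6662, 0.0772, 0.1346]
ee_rot: [3.141, -0.0, 1.489]
wrist_force: [-1.4, -0.7, 2.7]
width: 0.0117
finger_force: 30.0
```

The peg now carries load, since the vertical force rose by about 4 N. Release and rise.

Request:
{"api": "drive_tool", "payload": {"commands": [[0, 0, 0, 0, 0, 0], [0, 0, 0, 0, 0, 0], [0, 0, 0, 0, 0, 0], [0, 0, 0, 0, 0, 0], [0, 0, 0, 0, 0, 0], [0, 0, 0, 0, 0, 0], [0, 0, -0.3, 0, 0, 0], [0, 0, -0.5, 0, 0, 0], [0, 0, -0.8, 0, 0, 0], [0, 0, -0.8, 0, 0, 0], [0, 0, -0.8, 0, 0, 0], [0, 0, 0, 0, 0, 0]], "gripper": 0.6}}

```text
time: 51.78
tool_pos: [0.6677, 0.0773, 0.267]
ee_rot: [3.133, -0.001, 1.489]
wrist_force: [-0.0, -0.0, 0.1]
width: 0.0376
finger_force: 0.0
```

```bash
python3 - <<'E'
from h import *
o=get_obs(); print(o['wrist_force'],o['tool_pos'],o['width'])
I=[]
for n in ['scene','side']:
    s=snap(n); u,v=map(int,proj(s,[.67,.078,.14]))
    I.append(cv2.resize(s['image'][v-45:v+45,u-40:u+40],None,fx=5,fy=5,interpolation=cv2.INTER_CUBIC))
    W=cloud(s);H=hsv(s);y=(H[...,0]>20)&(H[...,0]<35)&(H[...,1]>100)&(abs(W[...,0]-.68)<.06)&(abs(W[...,1]-.075)<.05)&(W[...,2]>.04)
    P=W[y]; print(n,P.min(0).round(3),P.max(0).round(3)); A=np.c_[P[:,2]-.14,np.ones(len(P))]; print(np.linalg.lstsq(A,P[:,:2],rcond=None)[0].round(3).tolist())
cv2.imwrite('pics/pg3.png',np.hstack(I))
E
python3 chk.py | grep scene; python3 ang.py | grep -E "wrist|scene"
```

```text
[-0.03057152 -0.04681318  0.08273027] [0.66765798 0.07726889 0.26697284] 0.03756546168219331
scene [0.651 0.055 0.077] [0.697 0.102 0.435]
[[0.086, -0.037], [0.669, 0.082]]
side [0.622 0.044 0.075] [0.694 0.105 0.431]
[[-0.01, -0.041], [0.662, 0.072]]
scene body 358 (array([440.1, 263.5]), array([101. ,  54.2]), -1.8)
scene body 411 (array([456.1, 335.3]), array([102. ,  54.8]), -1.2)
scene body 380 (array([567.6, 308.3]), array([91. , 54.8]), -1.8)
scene fin 68 (array([439.3, 263.3]), array([51.2, 11.2]), -0.9) 0.0493
scene fin 75 (array([457.5, 335.3]), array([49.3, 11.4]), -0.3) 0.0491
scene fin 93 (array([570.7, 307.9]), array([50.4, 11.2]), -1.2) 0.0492
scene fin 37 (array([637.8, 323.7]), array([53. ,  5.1]), 89.0) 0.0563
wrist R {'red': (34, array([ 0.4849, -0.0385]), np.float64(0.052)), 'green': (50, array([ 0.5031, -0.0369]), np.float64(0.066))}
wrist L {'red': (36, array([0.4791, 0.0486]), np.float64(0.1)), 'green': (61, array([0.4984, 0.0492]), np.float64(0.071))}
scene R {'red': (4, array([ 0.4873, -0.0405]), np.float64(-0.022)), 'green': (8, array([ 0.5033, -0.0395]), np.float64(0.009))}
scene L {'red': (3, array([0.4788, 0.0466]), np.float64(0.025)), 'green': (11, array([0.4984, 0.047 ]), np.float64(0.022))}
```

View pics/pg3.png

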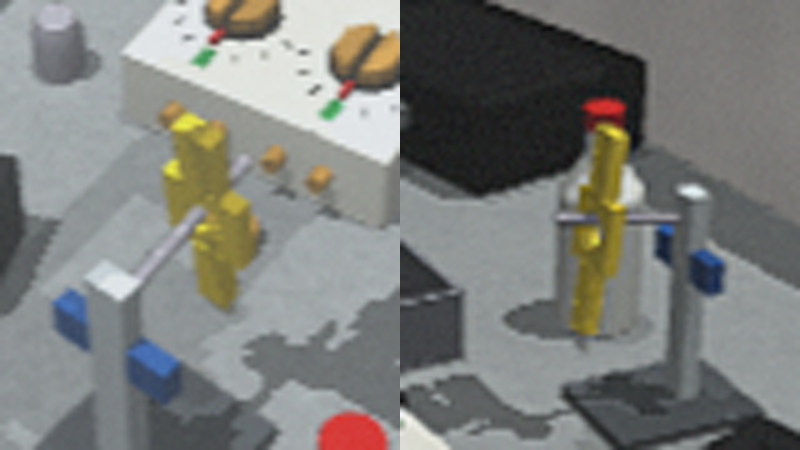

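The tool hangs on the peg by its eye, tilted about 10° and square to the sloping peg. Let it settle, and measure tilt and motion.

Request:
{"api": "drive_tool", "payload": {"commands": [[0, 0, -0.5, 0, 0, 0], [0, 0, 0, 0, 0, 0], [0, 0, 0, 0, 0, 0], [0, 0, 0, 0, 0, 0], [0, 0, 0, 0, 0, 0], [0, 0, 0, 0, 0, 0], [0, 0, 0, 0, 0, 0], [0, 0, 0, 0, 0, 0], [0, 0, 0, 0, 0, 0], [0, 0, 0, 0, 0, 0], [0, 0, 0, 0, 0, 0], [0, 0, 0, 0, 0, 0]]}}

```text
time: 53.68
tool_pos: [0.6662, 0.0772, 0.2821]
ee_rot: [3.142, -0.0, 1.489]
wrist_force: [0.5, 0.0, 0.3]
width: 0.0374
finger_force: 0.0
```

```bash
cat > hang.py <<'E'
from h import *
for i in range(3):
  for n in ['scene','side']:
    s=snap(n);W=cloud(s);H=hsv(s);z=W[...,2]
    y=(H[...,0]>20)&(H[...,0]<35)&(H[...,1]>100)&(abs(W[...,0]-.68)<.06)&(abs(W[...,1]-.075)<.05)&(z>.05)&(z<.23)
    t=y&(z>.18); b=y&(z<.115)
    d=W[t].mean(0)-W[b].mean(0); print(n,y.sum(),W[t].mean(0).round(4),W[b].mean(0).round(4),'tilt',(d[:2]/d[2]).round(3),W[y][:,2].max().round(4))
E
python3 hang.py
```

```text
scene 381 [0.676  0.0793 0.2007] [0.6636 0.0804 0.0954] tilt [ 0.118 -0.01 ] 0.2138
side 268 [0.6685 0.0718 0.1966] [0.6562 0.0718 0.095 ] tilt [ 0.121 -0.   ] 0.2102
scene 379 [0.6761 0.0795 0.2009] [0.6637 0.0803 0.0958] tilt [ 0.118 -0.008] 0.2135
side 270 [0.6688 0.0719 0.1973] [0.6561 0.0718 0.0955] tilt [0.125 0.001] 0.2104
scene 377 [0.6762 0.0795 0.201 ] [0.6637 0.0802 0.0961] tilt [ 0.119 -0.007] 0.213
side 269 [0.6689 0.0722 0.197 ] [0.6561 0.0719 0.0954] tilt [0.126 0.003] 0.2091
```

The tool is at rest, tilted 0.12 rad with the eye at about 0.145 m. Cassettes and trimmers are in place, so I'm handing in.

```bash
python3 -c "
from bench import close_job; print(close_job())"
```

```text
the job is handed in; nothing more can be done
None
```

The job is handed in but gave no verdict: by my own checks all three cassettes lie flat in the tote, both trimmers are on their green marks (right about -0.05 rad, left about +0.01 rad), and the tool hangs at rest on the peg, released.

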